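# Load taped glass samples into the dry box and renew its desiccant

## Robot

A 6-joint arm with a two-finger parallel gripper is mounted at the origin on the work surface. World frame = base frame: x ahead of the robot, y to its left, z up, the work surface at z = 0. Lengths are in mm, angles in rad, forces in N, time in s.
With the tool pointing down it reaches from about 300 to 875 mm from the base axis. Payload 6.4 kg.
Tool frame: the origin (TCP) lies at the very end of the fingers, on their centre line; the grasp point (between the pads) lies 19 mm behind it; z points along the fingers, x is the direction in which the jaws open and shut, and the axes are right-handed (so a half turn about z gives the same grasp; the last joint's range is limited). The gripper opens to 88 mm and grips with 3 to 60 N. Pads are 18 mm wide; open, the fingers measure 123 mm over their backs; the gripper's body (75 mm by 187 mm) begins 45 mm behind the grasp point.
Start: joints at [-1.372, 0.181, 1.607, -0, 1.354, -0.206], TCP at [226.472, -528.537, 238.714] pointing down, gripper open.
Joint ranges: [-2.99, 2.99], [-0.89, 2.07], [0.3, 2.58], [-1.14, 4.28], [0, 2.63], [-3.12, 3.12]. Speed limits (rad/s): [2.57, 2.57, 3.01, 3.14, 3.14, 3.14].

## Interface

Orientations are given as a unit quaternion [w, x, y, z].
In Python, from plant import env gives the robot as it stands. The module is installed in compiled form; this text tells all that it offers.
- The arm moves only by the tool jog_arm, never from a script. Its argument "steps" is text: rows parted by semicolons, each of 4 numbers parted by spaces: the shift along the tool's x, y, z scaled (see below), then the turn about the tool's z scaled (see below). In form: dx dy dz roll; .... A call has 1 to 12 rows; each row shifts and turns the commanded pose from where the row before left it, along the tool's axes as they then stand; what a row does not reach is not made up. The controller multiplies each number of a shift by 0.03 m and each number of a turn by 360 degrees. A row lasts 1/8 s, in which the tool goes at most 62.5 mm and 10.7 degrees, less where a joint would pass 70% of its speed; a pose out of reach is approached as far as the arm can. A call with a number of a shift or a turn outside -1 to 1 is refused whole. A call with a gripper value outside its range is refused whole. "fingers" is the opening, from 0 (shut) to 1 (fully open), set as the call begins (left out, the last holds). The fingers move at their own pace and stop on an object; the grip force is fixed at half the most. Time passes only in rows, so rows that do not move let the fingers close. It gives the time, the measured TCP pose, the force and the opening at its end, in the units of the state.
- env.read_state(): the state, without advancing time (a new reading comes with each control period).
- env.get_image(name): name is "scene" or "top" or "wrist"; returns the picture (384x512x3 uint8, blue, green, red); there is no depth.
- env.camera_model(name): a dict with "fx", "fy", "cx", "cy" (pixels), "R" (3x3) and "t" (3): a world point X has camera coordinates R X + t; the wrist camera has in their place "mount" (4x4, takes a point from camera to tool coordinates, whose origin is the TCP and whose axes are the tool frame's). Camera axes: x right, y down, z forward; pixel columns grow to the right and rows downward; lengths in mm; the calibration is good to about 2 mm. The wrist camera is an equidistant fisheye: a pixel r from the principal point sees the ray r / f radians off the axis. A picture is of the moment at which its call begins: read the wrist's pose just before it. camera_model takes no time and is no camera call.
- env.job_done(): hands the job in, once; it reports no verdict.
Trained networks look in the newest picture that a camera, given by its name, has taken for a name from the list of things; names that differ only in an ending like _2 or _b are one class to them, and where a whole thing is asked for, a point or a joint stands for the part that bears it (a point fixed in the world has none). Each returns a list of dicts, best first, with "confidence" (0 to 1); they miss things now and then, are a little off and sometimes report something else, mostly with a low value. They report only what shows in the picture. A call takes as long as a camera call. They do not tell look-alikes from the thing itself.
- env.search_frame(query, camera): "bbox" ([left, top, right, bottom] in pixels, round what is visible of it).
- env.landmark_of(query, camera): "centre" ([row, column] in pixels: a listed point, or the origin of a listed thing).
The state is a dict: "time_s": time; "joint_positions": joint angles; "qvel": joint speeds; "joint_efforts": joint torques, N m; "eef_pos": TCP position; "tool_rot": TCP orientation; "contact_force": force on the tool from outside, world axes, zero at the start; "ft_torque": the same for the moment, N m; "opening": opening from 0.0 (shut) to 1.0 (fully open).
Only numpy, scipy, OpenCV 4.12 (cv2) and the standard library are available. Lean on these libraries where they do the work, as an engineer would, in place of code of your own. Each camera call takes 0.05 s, during which the arm holds its last target.

## Task

Put the taped glass samples away dry: slide the dry box's lid open, pass each sample on the white pad through the mouth, tilted with one end going in under the hood, and lay it flat on the rails, one sample to a bay. Change the drying cartridge too: set the orange spent one upright on the black mat and push the blue fresh one fully home in its bore; finish with the lid fully shut, and do not disturb the tape, the bottle or the suction lifter.

Things in the scene. Friction and masses are not known exactly. Their poses are not given: they have to be found in the camera images.
- drybox: Fixed grey dry box, 342 long (x) x 368 wide (y) x 100 mm high; lid and guides add 12 mm. Origin on the table, y = 0 mid-width; x points away from the robot. From the robot outwards, in its x, mm: closed housing -165 to -85; three bays, inside length -85 to 105, hooded from -85 to -13 and open above (the mouth) from -13 to 105; rim wall to 113; blue/aluminium drying unit to 177, top 100 high.
- mouth (a point): Middle of the mouth, level with the deck's top, 100 mm above the table; axes as the box's. The mouth is 118 mm long (x), shorter than a sample; the hood edge lies 59 mm from here towards the robot, the rim wall 59 mm outwards, both topping at this height. The hood is 5 mm thick, with 39 mm clear between its underside and the bays' rails. 8 mm dividers part the bays: full height under the hood, cut down to 72 mm above the table in the mouth.
- lid (a joint): Clear flat sliding lid, 134 x 350 x 5 mm, underside 2 mm above the deck. 0 = shut over the mouth; grows to 0.118 m (its stop) as it slides towards the robot over the hood, along the box's -x, which bares the whole mouth. Slides with about 2 N and stays where it is left.
- lid_grip (a point): Grip point on the lid's black upright bar handle: 14 mm thick along the box's x, 80 mm long along its y, standing 32 mm above the lid's top (z 107 to 139 above the table); this point is 11 mm below its top. It moves with the lid.
- fresh_c (a point): Fresh desiccant cartridge, blue, centre, half-way up (35 mm above its foot). 70 mm high: round body 48 mm in diameter and 40 mm long with a steel foot chamfered 3 mm high x 2.5 mm in radius, white flange 60 mm in diameter from 40 to 44 mm, round knob 28 mm in diameter from 44 to 70 mm to hold it by. z up when it stands. 0.18 kg, most of it low down.
- spent_c (a point): Spent desiccant cartridge, orange, otherwise the same as the fresh one; same point. At the start it is in the bore.
- bore (a point): Centre of the bore's mouth, in the aluminium top of the drying unit, 100 mm above the table. Round vertical bore 49 mm in diameter, 60 mm deep, edge chamfered 2 mm. A cartridge is home when its flange rests on the top; its centre is then 5 mm below this point. The shut lid comes within 6 mm of the flange.
- mat: Flat black rubber mat fixed to the table, 260 (x) x 170 (y) x 4 mm, for the cartridges. Origin under its centre, on the table.
- pad: Flat white paper-faced pad fixed to the table, 290 (x) x 185 (y) x 4 mm, on which the glass samples lie side by side at the start. Origin under its centre, on the table.
- glass1_c (a point): Taped laminated glass sample with a terracotta red interlayer and a cream tape band near each end, centre. 160 (its x) x 52 (its y) x 12 mm (its z), 0.2 to 0.3 kg. May be absent. Either end, either face may lead.
- glass2_c (a point): Taped laminated glass sample with a green interlayer and a cream tape band near each end, centre. 160 (its x) x 52 (its y) x 12 mm (its z), 0.2 to 0.3 kg. May be absent. Either end, either face may lead.
- glass3_c (a point): Taped laminated glass sample with a black (dark grey through the glass) interlayer and a cream tape band near each end, centre. 160 (its x) x 52 (its y) x 12 mm (its z), 0.2 to 0.3 kg. May be absent. Either end, either face may lead.
- bay_left (a point): Middle of the left (box +y) bay, on top of its two rails (56 mm above the table, 6 mm wide, 28 mm apart, along x, open below): where the middle of a sample's underside goes, long side along the box's x. The bay is 102 mm wide below 72 mm; a sample has 15 mm of play either way along the bay and 25 mm across it. Axes as the box's.
- bay_mid (a point): Middle of the middle bay, on top of its two rails (56 mm above the table, 6 mm wide, 28 mm apart, along x, open below): where the middle of a sample's underside goes, long side along the box's x. The bay is 102 mm wide below 72 mm; a sample has 15 mm of play either way along the bay and 25 mm across it. Axes as the box's.
- bay_right (a point): Middle of the right (box -y) bay, on top of its two rails (56 mm above the table, 6 mm wide, 28 mm apart, along x, open below): where the middle of a sample's underside goes, long side along the box's x. The bay is 102 mm wide below 72 mm; a sample has 15 mm of play either way along the bay and 25 mm across it. Axes as the box's.
- tape: Bystander: roll of cream tape lying flat, 96 mm in diameter, 24 mm high; origin under its centre. Leave alone.
- cleaner: Bystander: bottle of cleaner, 66 mm in diameter, 170 mm high; origin under its centre. Leave alone.
- lifter: Bystander: glass suction lifter, black cup 90 mm in diameter with a red handle, 62 mm high; origin under its centre. Leave alone.
Mind the look-alikes: they are no part of the job. Leave any turquoise or yellow look-alike of the part that bears spent_c alone.

How it is judged:
By the outcome, as a careful person would: the job done as asked, in the order asked, and still so for the second after the job is handed in, with the robot touching nothing.
Of glass1, glass2, glass3 only 2 to 3 are there at a start; the rules pass over those that are not, and their reading is None.
At some moment in a run one of fresh, spent may be knocked a few centimetres aside while the robot is not near it.
It also fails if it takes over 210 s, if anything falls off the work surface, if the arm or the gripper's body presses on something with over 40 N, if the wrist force passes 120 N, or if a joint passes its speed limit or range.

## Working session

There is one attempt and no reset: what is moved stays moved. The work goes in short steps, Python scripts to look and compute and a tool call to move; the robot and the scene stay as the last step left them, time stands still between calls to the robot, and variables do not carry over. Pictures are saved under pics/ and viewed, and the job is handed in when it is done.

Besides the shell and the picture viewer there is one more tool, called after "Emit:" as name(argument=value, ...) on one line, values as JSON. jog_arm: Moves the arm, as the interface text tells. Shifts and turns lie within -1 to 1; 1 stands for 0.03 m of shift or 360 degrees of turn. Its arguments: {"type":"object","properties":{"steps":{"type":"string"},"fingers":{"type":"number"}},"required":["steps"]}

```bash
mkdir -p pics; ls; cat > h.py <<'E'
import numpy as np, cv2
from plant import env
def q2R(q):
    from scipy.spatial.transform import Rotation as Ro
    q=np.array(q); return Ro.from_quat([q[1],q[2],q[3],q[0]]).as_matrix()
def snap(name,fn):
    im=np.array(env.get_image(name)); cv2.imwrite('pics/'+fn+'.png',im); return im
def pix2world(name,rc,z,state=None):
    m=env.camera_model(name); r,c=rc
    x=(c-m['cx'])/m['fx']; y=(r-m['cy'])/m['fy']
    if name=='wrist':
        th=np.hypot(x,y); s=np.sin(th)/max(th,1e-9)
        d=np.array([x*s,y*s,np.cos(th)]); M=np.array(m['mount'])
        s_=state; R=q2R(s_['tool_rot']); p=np.array(s_['eef_pos'])
        o=p+R@M[:3,3]; d=R@(M[:3,:3]@d)
    else:
        R=np.array(m['R']);t=np.array(m['t']); o=-R.T@t; d=R.T@np.array([x,y,1.])
    k=(z-o[2])/d[2]; return o+k*d
def world2pix(name,X):
    m=env.camera_model(name); c=np.array(m['R'])@np.array(X)+np.array(m['t'])
    return m['fy']*c[1]/c[2]+m['cy'], m['fx']*c[0]/c[2]+m['cx']
E
python3 - <<'E'
from h import *
s=env.read_state(); print(s)
for n in ['scene','top','wrist']:
    snap(n,n+'0'); m=env.camera_model(n); print(n,{k:np.round(np.array(v),3).tolist() for k,v in m.items()})
    if n!='wrist': R=np.array(m['R']);print(-R.T@np.array(m['t']))
E
```

```text
pics
{'time_s': 0.0, 'joint_positions': array([-1.37229316e+00,  1.81527234e-01,  1.60798333e+00,  2.00748660e-05,
        1.35382661e+00, -2.06323736e-01]), 'qvel': array([ 0.00035348, -0.00107473,  0.00039212, -0.00074773,  0.00076432,
       -0.00117255]), 'joint_efforts': array([ 6.61408503e-04, -4.33869946e+01, -3.41850471e+01,  7.03379628e-02,
        3.84360552e-02, -1.62672495e-04]), 'eef_pos': array([ 226.3711129 , -527.98482208,  237.8298437 ]), 'tool_rot': array([-6.26090629e-04,  8.34821722e-01, -5.50519692e-01, -6.07407583e-04]), 'contact_force': array([0.38209009, 0.10327526, 0.25970391]), 'ft_torque': array([-0.0072616 ,  0.01835821, -0.00905631]), 'opening': 0.9979242953336646}
scene {'fx': 453.568, 'fy': 453.568, 'cx': 254.424, 'cy': 191.671, 'R': [[0.055, 0.998, 0.006], [0.729, -0.036, -0.684], [-0.683, 0.042, -0.73]], 't': [-62.676, -305.95, 1759.163]}
[1427.29341406  -21.67626057 1074.50003839]
top {'fx': 495.548, 'fy': 495.548, 'cx': 253.002, 'cy': 194.971, 'R': [[0.013, -1.0, 0.02], [-0.997, -0.014, -0.075], [0.076, -0.019, -0.997]], 't': [-1.342, 554.814, 1480.747]}
[ 441.09819529   35.06304223 1518.10254177]
wrist {'fx': 297.319, 'fy': 297.319, 'cx': 251.512, 'cy': 191.46, 'mount': [[1.0, 0.001, -0.001, 0.053], [-0.001, 0.961, 0.277, -72.414], [0.001, -0.277, 0.961, -146.991], [0.0, 0.0, 0.0, 1.0]]}
```

View pics/top0.png

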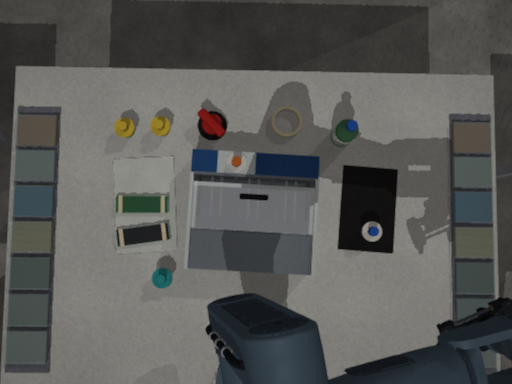

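View pics/scene0.png

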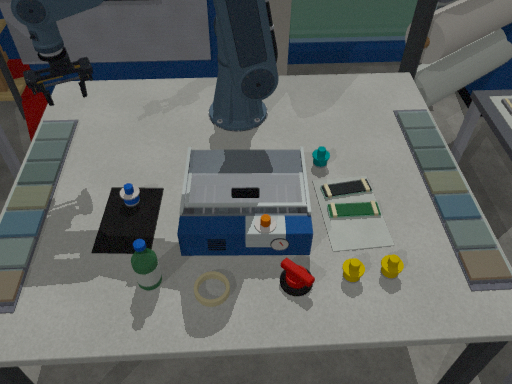

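View pics/wrist0.png

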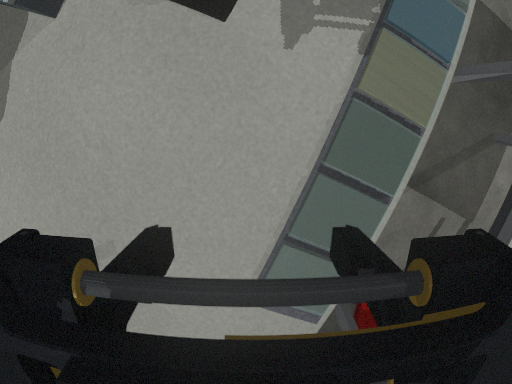

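```bash
python3 - <<'E'
from h import *
im=env.get_image('top')
Z=dict(drybox=0,mouth=100,lid_grip=128,fresh_c=39,spent_c=95,bore=100,mat=0,pad=0,glass1_c=10,glass2_c=10,glass3_c=10,bay_left=56,bay_mid=56,bay_right=56,tape=0,cleaner=0,lifter=0)
for cam in ['top']:
  for q in Z:
    r=env.landmark_of(q,cam)
    for d in r[:3]:
        print(cam,q,np.round(d['centre'],1),round(d['confidence'],2),np.round(pix2world(cam,d['centre'],Z[q])[:2],1))
print(env.read_state()['time_s'])
E
```

```text
top drybox [217.  252.8] 0.91 [488.7   5.5]
top drybox [162.9 235.2] 0.4 [654.8  61.9]
top lid_grip [192.5 253.5] 0.75 [553.6   6.9]
top lid_grip [159.8 235.7] 0.68 [645.7  58.4]
top lid_grip [197.6 253.7] 0.65 [539.3   6.1]
top fresh_c [227.2 371.5] 0.77 [ 461.7 -349.5]
top spent_c [278.  160.2] 0.73 [309.5 267.6]
top spent_c [130.2 124.8] 0.7 [731.8 381. ]
top spent_c [160.8 235.2] 0.58 [647.6  60.3]
top bore [162.5 235. ] 0.9 [641.9  60.8]
top mat [209.8 367.1] 0.61 [ 515.6 -346.4]
top pad [206.4 140.9] 0.98 [516.5 347.6]
top glass2_c [204.1 137.4] 0.92 [522.8 356.3]
top glass3_c [235.  140.1] 0.65 [429.5 345.4]
top tape [122.4 289.4] 0.84 [ 784.5 -104.7]
top cleaner [135.4 341.6] 0.61 [ 746.2 -267.7]
1.05
```

```bash
python3 - <<'E'
import cv2
im=cv2.imread('pics/top0.png')
c=im[140:290,180:330]; cv2.imwrite('pics/crop1.png',cv2.resize(c,None,fx=4,fy=4,interpolation=cv2.INTER_CUBIC))
c=im[110:290,100:190]; cv2.imwrite('pics/crop2.png',cv2.resize(c,None,fx=3.3,fy=3.3,interpolation=cv2.INTER_CUBIC))
E
```

```text
(no output)
```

View pics/crop1.png

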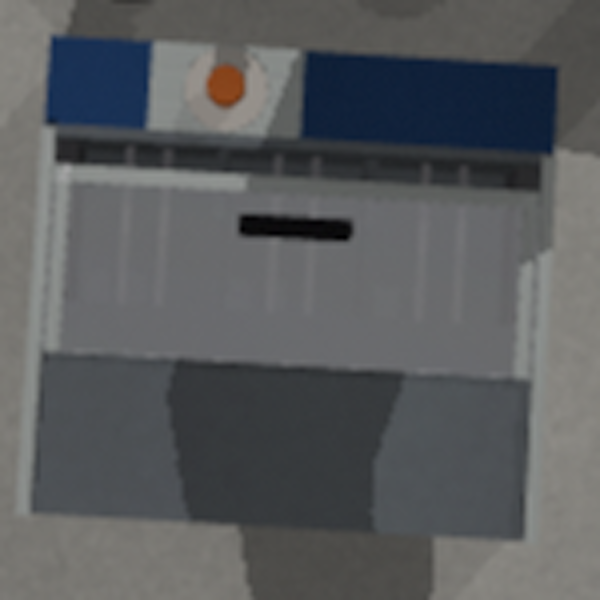

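View pics/crop2.png

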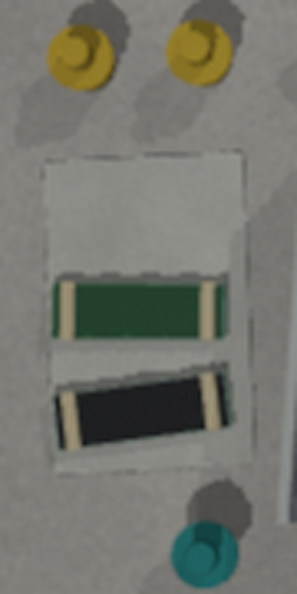

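```bash
python3 - <<'E'
from h import *
def w(x,y,z,ox=180,oy=140,k=4.): 
    return pix2world('top',(oy+(y+.5)/k-.5,ox+(x+.5)/k-.5),z)
P=[w(52,37,100),w(557,67,100),w(527,540,100),w(30,513,100)]
for p in P: print(p)
a=P[0]-P[1]; b=P[0]-P[3]; b2=P[1]-P[2]
print(np.linalg.norm(a),np.degrees(np.arctan2(-a[0],a[1])), np.linalg.norm(b),np.degrees(np.arctan2(b[1],b[0])),np.degrees(np.arctan2(b2[1],b2[0])))
print('knob',w(226,85,130),'flange', w(226,95,104),'handle',w(239,228,139),w(352,230,139))
f=lambda x,y,z: w(x,y,z,100,110,3.3)
for n,c in dict(green=[(53,283),(224,279),(226,337),(54,340)],black=[(56,390),(221,370),(230,427),(64,448)]).items():
    p=np.array([f(*q,16) for q in c]); print(n,p.mean(0)[:2],np.linalg.norm(p[0]-p[1]),np.linalg.norm(p[1]-p[2])); d=p[1]-p[0]+p[2]-p[3]; print(np.degrees(np.arctan2(d[1],d[0])))
E
```

```text
[679.59218878 183.47522244 100.        ]
[ 663.55625332 -181.66182908  100.        ]
[ 324.08296296 -161.17973683  100.        ]
[339.13852675 191.5653862  100.        ]
365.48901161934816 -2.5146760480608856 340.5497713038246 -1.3612572630511754 -3.452750382693959
knob [642.32598587  57.105546   130.        ] flange [638.85213964  57.40776968 104.        ] handle [540.65120738  46.36763625 139.        ] [540.36917654 -32.49902411 139.        ]
green [524.51205607 341.64448368] 156.14467058955327 53.331082572266546
-88.02728200260393
black [434.17993001 335.77649458] 150.80141787239987 52.672181253073205
-82.19031943237793
```

```bash
cat >> h.py <<'E'
def yaw(s):
    R=q2R(s['tool_rot']); return np.degrees(np.arctan2(R[1,0],R[0,0]))
def plan(tgt,psi=None,s=None,maxstep=28.,p0=None,psi0=None):
    s=s or env.read_state(); p=np.array(s['eef_pos']) if p0 is None else np.array(p0,float); y=yaw(s) if psi0 is None else psi0
    rows=[]
    if psi is not None:
        d=(psi-y+180)%360-180
        n=int(np.ceil(abs(d)/10.5))
        for i in range(n): rows.append([0,0,0,round(-d/n/360,4)])
        y=psi
    c,sn=np.cos(np.radians(y)),np.sin(np.radians(y))
    D=np.array(tgt,float)-p
    t=np.array([D[0]*c+D[1]*sn, D[0]*sn-D[1]*c, -D[2]])
    n=max(1,int(np.ceil(np.abs(t).max()/maxstep)))
    rows+= [list(np.round(t/n/30,3))+[0]]*n
    print('pose',np.round(p,1),'yaw',round(yaw(s),2),'j',np.round(s['joint_positions'],2),'rows',len(rows),'t',s['time_s'])
    print('; '.join(' '.join('%g'%v for v in r) for r in rows))
TB=np.radians(-2.45); OB=np.array([494.5,8.0])
def b2w(x,y):
    return OB+np.array([x*np.cos(TB)-y*np.sin(TB), x*np.sin(TB)+y*np.cos(TB)])
def w2b(X,Y):
    d=np.array([X,Y])-OB; return np.array([d[0]*np.cos(TB)+d[1]*np.sin(TB), -d[0]*np.sin(TB)+d[1]*np.cos(TB)])
E
python3 - <<'E'
from h import *
print(b2w(145,49)); plan((540,7,238),-2.5)
E
```

```text
[641.46208571  50.75681657]
pose [ 226.5 -528.5  238.7] yaw -66.81 j [-1.37  0.18  1.61 -0.    1.35 -0.21] rows 27 t 1.05
0 0 0 -0.0255; 0 0 0 -0.0255; 0 0 0 -0.0255; 0 0 0 -0.0255; 0 0 0 -0.0255; 0 0 0 -0.0255; 0 0 0 -0.0255; 0.483 -0.915 0.001 0; 0.483 -0.915 0.001 0; 0.483 -0.915 0.001 0; 0.483 -0.915 0.001 0; 0.483 -0.915 0.001 0; 0.483 -0.915 0.001 0; 0.483 -0.915 0.001 0; 0.483 -0.915 0.001 0; 0.483 -0.915 0.001 0; 0.483 -0.915 0.001 0; 0.483 -0.915 0.001 0; 0.483 -0.915 0.001 0; 0.483 -0.915 0.001 0; 0.483 -0.915 0.001 0; 0.483 -0.915 0.001 0; 0.483 -0.915 0.001 0; 0.483 -0.915 0.001 0; 0.483 -0.915 0.001 0; 0.483 -0.915 0.001 0; 0.483 -0.915 0.001 0
```

Emit:
jog_arm(steps="0 0 0 -0.0255; 0 0 0 -0.0255; 0 0 0 -0.0255; 0 0 0 -0.0255; 0 0 0 -0.0255; 0 0 0 -0.0255; 0 0 0 -0.0255; 0.48 -0.91 0 0; 0.48 -0.91 0 0; 0.48 -0.91 0 0; 0.48 -0.91 0 0; 0.48 -0.91 0 0", fingers=0.6)

```text
time_s: 2.55
eef_pos: [304.9, -394.5, 238.8]
tool_rot: [0.0, 1.0, -0.022, 0.0]
contact_force: [0.5, -0.6, 0.5]
opening: 0.597
```

Emit:
jog_arm(steps="0.48 -0.91 0 0; 0.48 -0.91 0 0; 0.48 -0.91 0 0; 0.48 -0.91 0 0; 0.48 -0.91 0 0; 0.48 -0.91 0 0; 0.48 -0.91 0 0; 0.48 -0.91 0 0; 0.48 -0.91 0 0; 0.48 -0.91 0 0; 0.48 -0.91 0 0; 0.48 -0.91 0 0")

```text
time_s: 4.05
eef_pos: [492.2, -74.9, 238.9]
tool_rot: [0.0, 1.0, -0.022, 0.0]
contact_force: [-0.2, 0.1, 0.7]
opening: 0.603
```

```bash
python3 - <<'E'
from h import *
plan((540,7,238),-2.5)
E
```

```text
pose [492.2 -74.9 238.9] yaw -2.55 j [-0.39  0.01  1.8  -0.    1.34 -0.35] rows 4 t 4.05
0 0 0 -0.0001; 0.491 -0.932 0.01 0; 0.491 -0.932 0.01 0; 0.491 -0.932 0.01 0
```

Emit:
jog_arm(steps="0.49 -0.93 0 0; 0.49 -0.93 0 0; 0.49 -0.93 0 0; 0 0 0 0")

```text
time_s: 4.55
eef_pos: [539.9, 7.3, 238.7]
tool_rot: [-0.0, 1.0, -0.021, 0.0]
contact_force: [0.8, 0.6, 0.3]
opening: 0.598
```

```bash
python3 - <<'E'
from h import *
s=env.read_state(); snap('wrist','w1')
Z=dict(mouth=100,lid_grip=128,spent_c=95,bore=100,bay_left=56,bay_mid=56,bay_right=56)
for q in Z:
  for d in env.landmark_of(q,'wrist')[:2]:
    p=pix2world('wrist',d['centre'],Z[q],s); print(q,np.round(d['centre'],1),round(d['confidence'],2),np.round(p[:2],1),np.round(w2b(*p[:2]),1))
print(s['eef_pos'])
E
```

```text
mouth [181.7 253.3] 0.96 [542.8   7. ] [48.3  1. ]
lid_grip [188.6 252.2] 0.85 [541.6   7.7] [47.1  1.7]
lid_grip [222.3 410.6] 0.7 [704.5 -35. ] [211.7 -34. ]
spent_c [130.  351.9] 0.63 [644.6  56. ] [147.9  54.4]
bay_right [220.8 411.4] 0.66 [750.4 -64.7] [258.8 -61.7]
bay_right [190.1 253.1] 0.43 [542.  -14.1] [ 48.4 -20. ]
[539.91126766   7.31975375 238.6707077 ]
```

View pics/w1.png

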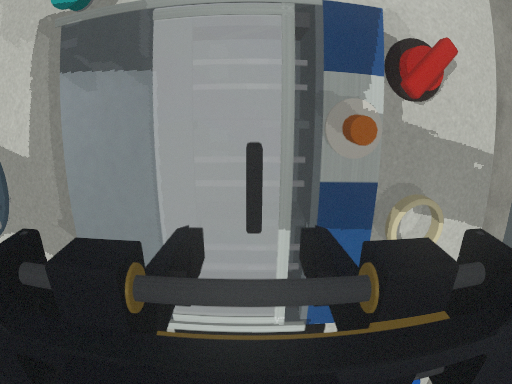

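Emit:
jog_arm(steps="0.03 0 0.85 0; 0 0 0.85 0; 0 0 0.85 0; 0 0 0.85 0; 0 0 0.78 0; 0 0 0 0")

```text
time_s: 5.7
eef_pos: [538.7, 5.7, 111.6]
tool_rot: [-0.0, 1.0, -0.023, -0.002]
contact_force: [0.4, 0.8, 0.8]
opening: 0.604
```

Emit:
jog_arm(steps="0 0 0 0; 0 0 0 0; 0 0 0 0; 0 0 0 0; 0 0 0 0", fingers=0)

```text
time_s: 6.32
eef_pos: [540.8, 5.8, 113.8]
tool_rot: [0.0, 1.0, -0.022, 0.001]
contact_force: [0.2, 0.4, 2.8]
opening: 0.153
```

Emit:
jog_arm(steps="-0.4 0 0 0; -0.5 0 0 0; -0.5 0 0 0; -0.5 0 0 0; -0.3 0 0 0; 0 0 0 0")

```text
time_s: 7.08
eef_pos: [473.1, 8.9, 113.8]
tool_rot: [0.0, 1.0, -0.022, -0.0]
contact_force: [-1.7, 1.4, 8.8]
opening: 0.158
```

Emit:
jog_arm(steps="-0.3 0 0 0; -0.2 0 0 0; 0 0 0 0")

```text
time_s: 7.45
eef_pos: [458.5, 9.5, 113.8]
tool_rot: [0.0, 1.0, -0.022, -0.0]
contact_force: [-2.0, 0.9, 9.1]
opening: 0.16
```

Emit:
jog_arm(steps="-0.1 0 0 0; -0.1 0 0 0; 0 0 0 0")

```text
time_s: 7.82
eef_pos: [453.0, 9.8, 113.8]
tool_rot: [0.0, 1.0, -0.022, 0.0]
contact_force: [0.4, 1.9, 9.1]
opening: 0.156
```

```bash
python3 - <<'E'
from h import *
snap('top','top1'); im=cv2.imread('pics/top1.png')[140:290,180:330]; cv2.imwrite('pics/top1c.png',cv2.resize(im,None,fx=4,fy=4,interpolation=cv2.INTER_CUBIC))
snap('wrist','w2')
E
```

```text
(no output)
```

View pics/w2.png

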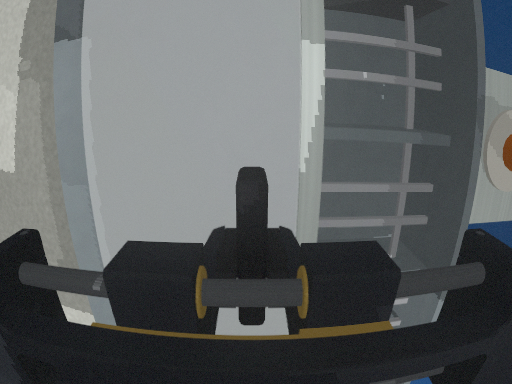

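View pics/top1c.png

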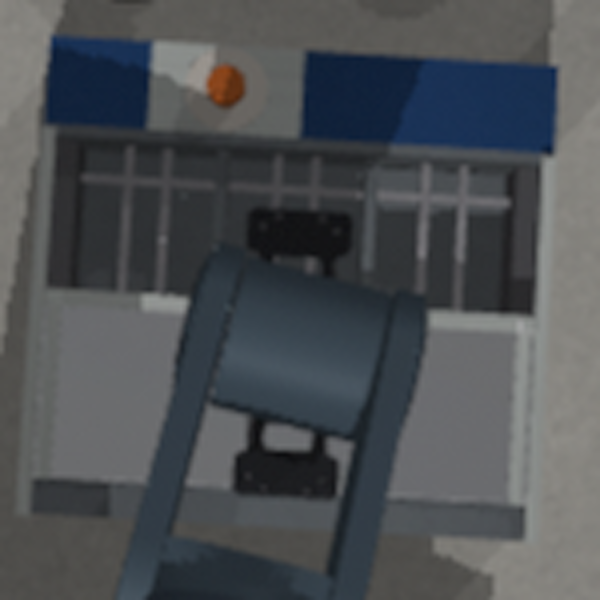

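Emit:
jog_arm(steps="-0.1 0 0 0; 0 0 0 0; -0.1 0 0 0; 0 0 0 0")

```text
time_s: 8.43
eef_pos: [449.3, 9.9, 113.8]
tool_rot: [0.0, 1.0, -0.022, 0.003]
contact_force: [12.1, 2.7, -2.5]
opening: 0.156
```

Emit:
jog_arm(steps="-0.1 0 0 0; 0 0 0 0; -0.1 0 0 0; 0 0 0 0")

```text
time_s: 8.93
eef_pos: [449.2, 9.8, 114.0]
tool_rot: [-0.0, 1.0, -0.023, 0.01]
contact_force: [42.5, 4.0, -33.6]
opening: 0.159
```

Emit:
jog_arm(steps="0.2 0 0 0; 0.05 0 0 0; 0 0 0 0")

```text
time_s: 9.3
eef_pos: [449.3, 9.9, 113.8]
tool_rot: [0.0, 1.0, -0.022, 0.001]
contact_force: [3.5, 1.8, 6.4]
opening: 0.154
```

Emit:
jog_arm(steps="0 0 0 0; 0 0 0 0; 0 0 -1 0; 0 0 -1 0; 0 0 -1 0; 0 0 -1 0", fingers=0.5)

```text
time_s: 10.05
eef_pos: [447.9, 10.0, 233.5]
tool_rot: [-0.0, 1.0, -0.022, -0.001]
contact_force: [0.4, -1.0, -0.1]
opening: 0.503
```

```bash
python3 - <<'E'
from h import *
s=env.read_state(); plan((496,8,330),-2.45)
E
```

```text
pose [447.9  10.  233.5] yaw -2.55 j [-0.24 -0.11  1.92 -0.    1.34 -0.2 ] rows 5 t 10.05
0 0 0 -0.0003; 0.401 -0 -0.804 0; 0.401 -0 -0.804 0; 0.401 -0 -0.804 0; 0.401 -0 -0.804 0
```

```bash
python3 - <<'E'
from h import *
plan((480,300,235),2)
E
```

```text
pose [447.9  10.  233.5] yaw -2.55 j [-0.24 -0.11  1.92 -0.    1.34 -0.2 ] rows 12 t 10.05
0 0 0 -0.0126; 0.128 -0.875 -0.005 0; 0.128 -0.875 -0.005 0; 0.128 -0.875 -0.005 0; 0.128 -0.875 -0.005 0; 0.128 -0.875 -0.005 0; 0.128 -0.875 -0.005 0; 0.128 -0.875 -0.005 0; 0.128 -0.875 -0.005 0; 0.128 -0.875 -0.005 0; 0.128 -0.875 -0.005 0; 0.128 -0.875 -0.005 0
```

Emit:
jog_arm(steps="0 0 0 -0.0126; 0.128 -0.875 0 0; 0.128 -0.875 0 0; 0.128 -0.875 0 0; 0.128 -0.875 0 0; 0.128 -0.875 0 0; 0.128 -0.875 0 0; 0.128 -0.875 0 0; 0.128 -0.875 0 0; 0.128 -0.875 0 0; 0.128 -0.875 0 0; 0.128 -0.875 0 0", fingers=0.75)

```text
time_s: 11.55
eef_pos: [480.3, 300.4, 232.3]
tool_rot: [0.001, 1.0, 0.017, -0.001]
contact_force: [-0.4, -0.4, -0.4]
opening: 0.749
```

```bash
python3 - <<'E'
from h import *
s=env.read_state(); print(s['eef_pos'],yaw(s)); snap('top','top2'); snap('wrist','w3')
for q in ['glass1_c','glass2_c','glass3_c']:
  for d in env.landmark_of(q,'wrist')[:2]:
    print(q,np.round(d['centre']),round(d['confidence'],2),np.round(pix2world('wrist',d['centre'],10,s)[:2],1))
Z=dict(drybox=0,mouth=100,bore=100,fresh_c=39,bay_left=56,bay_mid=56,bay_right=56)
for q in Z:
  for d in env.landmark_of(q,'top')[:2]:
    p=pix2world('top',d['centre'],Z[q])[:2]; print(q,np.round(d['centre']),round(d['confidence'],2),np.round(p,1),np.round(w2b(*p),1))
im=cv2.imread('pics/top2.png')[140:290,180:330]; cv2.imwrite('pics/top2c.png',cv2.resize(im,None,fx=4,fy=4,interpolation=cv2.INTER_CUBIC))
E
```

```text
[480.32873253 300.35065236 232.33806776] 1.9873074575440726
glass2_c [135. 285.] 0.81 [521.9 340. ]
glass3_c [136. 212.] 0.88 [431.1 336.4]
drybox [161. 238.] 0.61 [660.9  54.3] [164.2  53.4]
drybox [216. 250.] 0.59 [490.7  13.8] [-4.   5.6]
mouth [198. 252.] 0.89 [540.9   9.9] [46.3  3.8]
mouth [233. 142.] 0.22 [435.6 323.1] [-72.3 312.3]
bore [164. 235.] 0.72 [637.6  60.1] [140.7  58.2]
fresh_c [232. 368.] 0.87 [ 447.6 -339.5] [ -32.  -349.2]
bay_left [206. 218.] 0.64 [517.2 108.2] [ 18.4 101.1]
bay_mid [212. 253.] 0.83 [500.8   7.3] [ 6.3 -0.4]
```

View pics/w3.png

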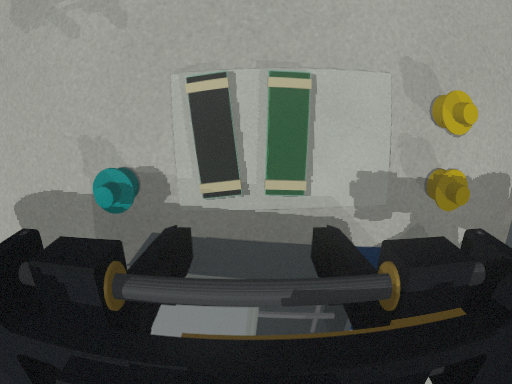

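View pics/top2c.png

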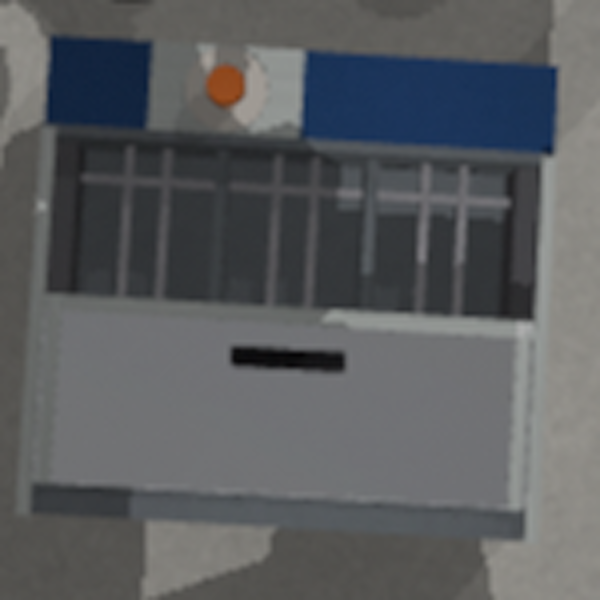

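```bash
python3 - <<'E'
from h import *
s=env.read_state()
for n,c in dict(green=[(268,71),(311,73),(305,195),(265,194)],black=[(187,78),(227,72),(241,193),(204,198)]).items():
    p=np.array([pix2world('wrist',(q[1],q[0]),16,s) for q in c]); d=(p[2]+p[3]-p[0]-p[1]); print(n,np.round(p[:,:2],1).tolist(),p.mean(0)[:2],np.linalg.norm(d)/2,np.linalg.norm(p[0]-p[1]),np.linalg.norm(p[2]-p[3]),np.degrees(np.arctan2(d[1],d[0])))
def w(x,y,z,ox=180,oy=140,k=4.): 
    return pix2world('top',(oy+(y+.5)/k-.5,ox+(x+.5)/k-.5),z)
for a in [(129,150),(167,150),(279,160),(317,160),(427,170),(465,172),(123,295),(160,295),(271,305),(308,305)]:
    p=w(*a,56); print(a,np.round(w2b(*p[:2]),1))
p=w(225,84,130);print('knob',w2b(*p[:2]),p)
E
```

```text
green [[498.1, 417.9], [550.8, 419.1], [552.9, 264.2], [501.0, 263.7]] [525.70159761 341.2236309 ] 154.5554041929285 52.61502042316044 51.976199224533545 -89.07108426222322
black [[399.9, 407.8], [448.9, 415.1], [470.2, 264.0], [422.4, 255.6]] [435.3465662  335.62745739] 153.25847471018494 49.54457186730583 48.55336142828284 -81.75076780627391
(129, 150) [103.6 125.9]
(167, 150) [105.2  97.8]
(279, 160) [102.6  14.5]
(317, 160) [104.2 -13.6]
(427, 170) [101.5 -95.6]
(465, 172) [ 101.6 -123.9]
(123, 295) [ -3.8 123.7]
(160, 295) [-2.3 96.5]
(271, 305) [-5.1 14.4]
(308, 305) [ -3.5 -12.8]
knob [146.26070036  56.12520789] [643.02621876  57.82161952 130.        ]
```

```bash
python3 - <<'E'
from h import *
plan((526.5,296.5,30),1.2)
E
```

```text
pose [481.2 299.5 233.4] yaw 1.95 j [ 0.35  0.17  1.63 -0.    1.34  0.31] rows 9 t 12.15
0 0 0 0.0021; 0.188 0.016 0.848 0; 0.188 0.016 0.848 0; 0.188 0.016 0.848 0; 0.188 0.016 0.848 0; 0.188 0.016 0.848 0; 0.188 0.016 0.848 0; 0.188 0.016 0.848 0; 0.188 0.016 0.848 0
```

Emit:
jog_arm(steps="0.38 0.03 0.4 0.0021; 0.38 0.03 0.8 0; 0.38 0.03 0.95 0; 0.38 0.03 0.95 0; 0 0 0.95 0; 0 0 0.95 0; 0 0 0.95 0; 0 0 0.8 0; 0 0 0 0")

```text
time_s: 13.28
eef_pos: [525.1, 296.5, 27.8]
tool_rot: [0.001, 1.0, 0.01, -0.002]
contact_force: [-0.2, -0.2, -0.1]
opening: 0.75
```

```bash
python3 - <<'E'
from h import *
plan((526.5,296.5,5),1.2); snap('wrist','w4')
E
```

```text
pose [525.1 296.5  27.8] yaw 1.19 j [ 0.32  0.51  1.65 -0.    0.99  0.3 ] rows 2 t 13.275
0 0 0 -0; 0.046 0.002 0.761 0
```

View pics/w4.png

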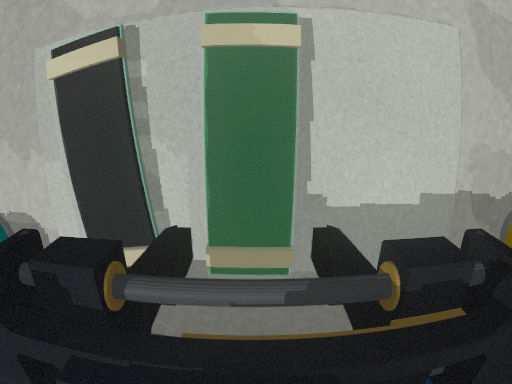

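Emit:
jog_arm(steps="0.03 0 0.4 0; 0 0 0.35 0; 0 0 0 0; 0 0 0 0")

```text
time_s: 13.82
eef_pos: [527.8, 297.6, 8.5]
tool_rot: [-0.0, 1.0, 0.011, 0.0]
contact_force: [-0.2, 0.6, -0.4]
opening: 0.747
```

Emit:
jog_arm(steps="0 0 0 0; 0 0 0 0; 0 0 0 0; 0 0 0 0", fingers=0)

```text
time_s: 14.32
eef_pos: [527.4, 297.5, 8.6]
tool_rot: [0.0, 1.0, 0.011, -0.0]
contact_force: [-4.1, -1.0, 5.2]
opening: 0.583
```

Emit:
jog_arm(steps="0 0 0 0; 0 0 0 0; 0 0 0.1 0; 0 0 0 0", fingers=0.7)

```text
time_s: 14.82
eef_pos: [527.5, 297.4, 4.8]
tool_rot: [0.0, 1.0, 0.011, -0.0]
contact_force: [-0.2, -0.3, 0.2]
opening: 0.697
```

Emit:
jog_arm(steps="0 0 0 0; 0 0 0 0; 0 0 0 0; 0 0 0 0; 0 0 -0.3 0; 0 0 -0.5 0; 0 0 -0.5 0; 0 0 0 0", fingers=0)

```text
time_s: 15.82
eef_pos: [529.3, 298.0, 46.7]
tool_rot: [-0.001, 1.0, 0.011, 0.002]
contact_force: [-1.3, 0.4, -2.9]
opening: 0.584
```

```bash
python3 - <<'E'
from h import *
s=env.read_state(); print(s['eef_pos'],s['contact_force'],s['ft_torque'],s['opening']); snap('wrist','w5');im=snap('scene','s5'); cv2.imwrite('pics/s5c.png',cv2.resize(im[100:300,180:440],None,fx=3,fy=3,interpolation=cv2.INTER_CUBIC))
E
```

```text
[529.25351226 298.04492075  46.73268964] [-1.26752025  0.39553195 -2.93856632] [-0.18869837 -0.08900712 -0.02290158] 0.5835204181386194
```

View pics/w5.png

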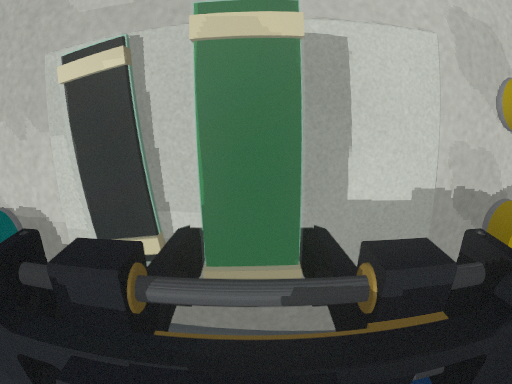

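View pics/s5c.png

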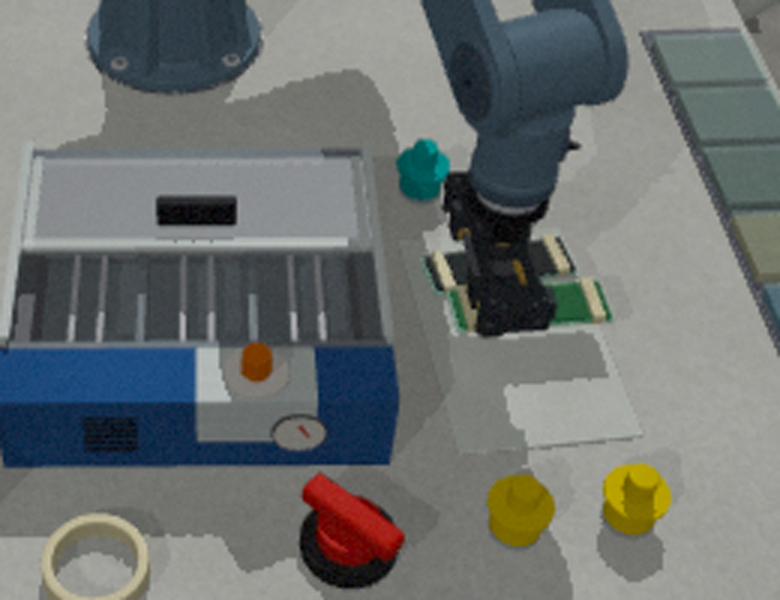

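```bash
sed -i 's/OB=np.array(\[494.5,8.0\])/OB=np.array([495.5,8.3])/' h.py; python3 - <<'E'
from h import *
print(b2w(145,184)); p=b2w(147,206); plan((p[0],p[1],125),-1.5)
E
```

```text
[648.23300318 185.93341391]
pose [527.9 297.6  44.8] yaw 1.23 j [ 0.32  0.48  1.65 -0.    1.01  0.3 ] rows 6 t 15.925
0 0 0 0.0076; 0.837 0.576 -0.535 0; 0.837 0.576 -0.535 0; 0.837 0.576 -0.535 0; 0.837 0.576 -0.535 0; 0.837 0.576 -0.535 0
```

Emit:
jog_arm(steps="0 0 -0.9 0.0076; 0 0 -0.9 0; 0 0 -0.9 0; 0.6 0.42 0 0; 0.84 0.58 0 0; 0.84 0.58 0 0; 0.84 0.58 0 0; 0.84 0.58 0 0; 0.24 0.16 0 0; 0 0 0 0")

```text
time_s: 17.18
eef_pos: [651.0, 206.4, 123.7]
tool_rot: [0.0, 1.0, -0.014, -0.001]
contact_force: [-1.0, -0.5, -2.6]
opening: 0.587
```

```bash
python3 - <<'E'
from h import *
p=b2w(147,206); plan((p[0],p[1],103),-1.5);snap('wrist','w6');im=snap('scene','s6'); cv2.imwrite('pics/s6c.png',cv2.resize(im[100:300,180:440],None,fx=3,fy=3,interpolation=cv2.INTER_CUBIC))
E
```

```text
pose [651.  206.4 123.7] yaw -1.57 j [0.13 0.53 1.4  0.   1.22 0.16] rows 2 t 17.175
0 0 0 -0.0002; 0.005 -0.048 0.691 0
```

View pics/w6.png

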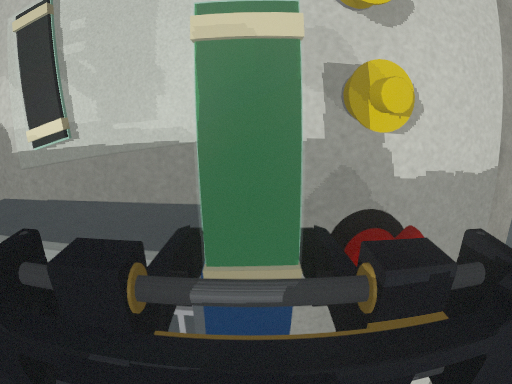

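View pics/s6c.png

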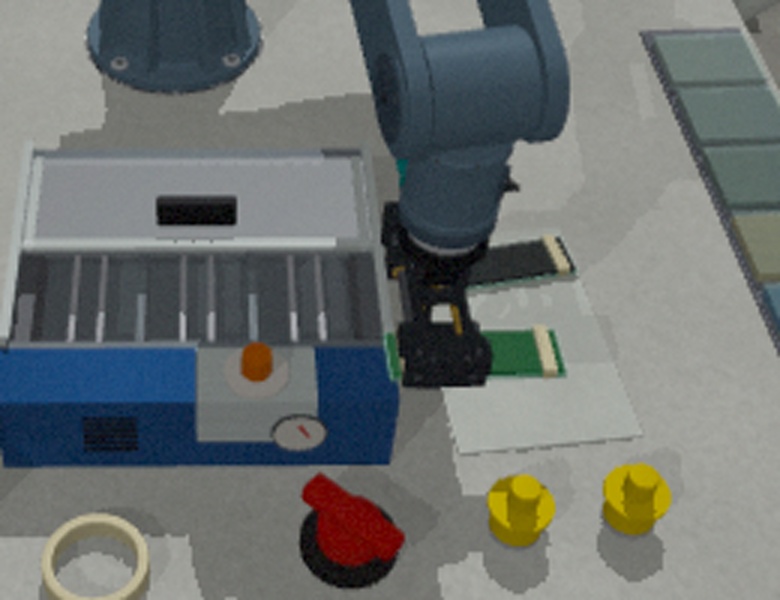

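Emit:
jog_arm(steps="0 0 0.4 0; 0 0 0.33 0; 0 0 0 0")

```text
time_s: 17.65
eef_pos: [650.0, 207.5, 101.7]
tool_rot: [0.0, 1.0, -0.013, -0.001]
contact_force: [0.4, -0.2, -2.8]
opening: 0.59
```

Emit:
jog_arm(steps="0 0 0.1 0; 0 0 0.05 0; 0 0 0.05 0; 0 0 0 0")

```text
time_s: 18.15
eef_pos: [652.0, 207.8, 98.5]
tool_rot: [-0.0, 1.0, -0.013, 0.001]
contact_force: [-0.5, 3.2, 4.5]
opening: 0.585
```

Contact at TCP ≈ 100. Continue down.

Emit:
jog_arm(steps="0 0 0.07 0; 0 0 0.07 0; 0 0 0.07 0; 0 0 0 0")

```text
time_s: 18.65
eef_pos: [652.0, 207.5, 91.2]
tool_rot: [-0.0, 1.0, -0.013, 0.001]
contact_force: [2.0, 4.2, 3.2]
opening: 0.588
```

```bash
python3 - <<'E'
from h import *
s=env.read_state(); print(s['eef_pos'],s['contact_force'],s['ft_torque'],s['opening']);snap('wrist','w7');im=snap('scene','s7'); cv2.imwrite('pics/s7c.png',cv2.resize(im[150:270,280:400],None,fx=5,fy=5,interpolation=cv2.INTER_CUBIC))
E
```

```text
[651.9997118  207.50538734  91.21157907] [1.98153003 4.24522184 3.18892643] [ 0.51656481 -0.41279184  0.11246166] 0.5881268263252615
```

View pics/w7.png

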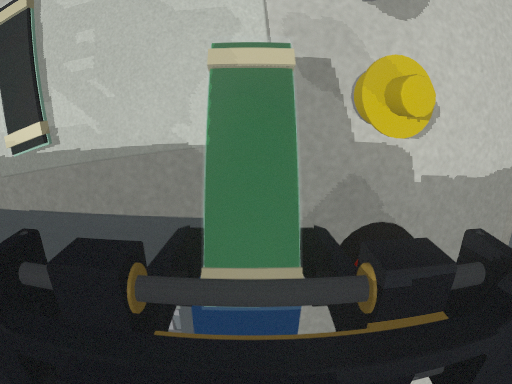

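View pics/s7c.png

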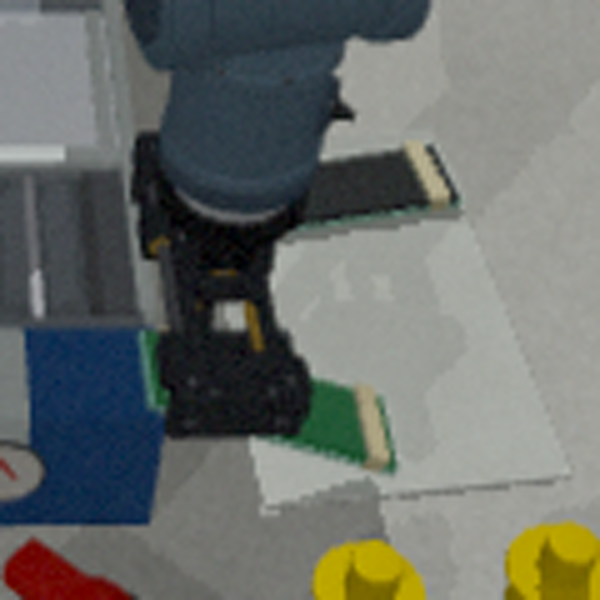

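```bash
cat >> h.py <<'E'
def wproj(s,pt):  # tool-frame point -> wrist pixel (row,col)
    m=env.camera_model('wrist'); M=np.linalg.inv(np.array(m['mount'])); c=M[:3,:3]@np.array(pt,float)+M[:3,3]
    th=np.arctan2(np.hypot(c[0],c[1]),c[2]); ph=np.arctan2(c[1],c[0])
    return m['fy']*th*np.sin(ph)+m['cy'], m['fx']*th*np.cos(ph)+m['cx']
def tiltrows(L=124,hz=-5.,up=6):
    # lead along tool -y; z tool down
    for t in range(0,60,5):
        a=np.radians(t); y=-L*np.cos(a)+(-up)*(-1)*(-np.sin(a))*0; z=hz+L*np.sin(a)
        y2=y+up*np.sin(a)*-1*-1*0; 
        # top surface normal offset: up direction tilted
        yt=-L*np.cos(a)-up*np.sin(a); zt=hz+L*np.sin(a)-up*np.cos(a)
        r=wproj(None,(-26,yt,zt)); r2=wproj(None,(26,yt,zt)); print(t,np.round(r,0),np.round(r2,0), 'w',round(r2[1]-r[1]))
E
python3 - <<'E'
from h import *
tiltrows()
E
```

```text
0 [  1. 193.] [  1. 306.] w 113
5 [  8. 197.] [  8. 302.] w 105
10 [ 16. 201.] [ 16. 299.] w 98
15 [ 24. 204.] [ 24. 296.] w 92
20 [ 33. 206.] [ 33. 294.] w 87
25 [ 42. 209.] [ 42. 291.] w 83
30 [ 52. 211.] [ 52. 289.] w 79
35 [ 62. 212.] [ 62. 288.] w 75
40 [ 72. 214.] [ 72. 286.] w 72
45 [ 82. 215.] [ 82. 285.] w 70
50 [ 93. 217.] [ 93. 284.] w 67
55 [103. 218.] [103. 283.] w 65
```

```bash
python3 - <<'E'
from h import *
s=env.read_state(); p=b2w(113,110.3); print(p)
plan((p[0],p[1],185),87.55,p0=(652,207.5,191))
E
```

```text
[613.11176072 113.6687038 ]
pose [652.  207.5 191. ] yaw -1.5 j [0.13 0.56 1.41 0.   1.16 0.16] rows 13 t 18.75
0 0 0 -0.0275; 0 0 0 -0.0275; 0 0 0 -0.0275; 0 0 0 -0.0275; 0 0 0 -0.0275; 0 0 0 -0.0275; 0 0 0 -0.0275; 0 0 0 -0.0275; 0 0 0 -0.0275; -0.795 -0.29 0.05 0; -0.795 -0.29 0.05 0; -0.795 -0.29 0.05 0; -0.795 -0.29 0.05 0
```

Emit:
jog_arm(steps="0 -0.03 -0.2 0; 0 0 -0.5 0; 0 0 -0.9 0; 0 0 -0.9 0; 0 0 -0.8 0; 0 0 0 0")

```text
time_s: 19.5
eef_pos: [652.8, 207.9, 193.0]
tool_rot: [-0.0, 1.0, -0.013, 0.002]
contact_force: [0.8, -0.5, -3.5]
opening: 0.591
```

Emit:
jog_arm(steps="0 0 0 -0.0275; 0 0 0 -0.0275; 0 0 0 -0.0275; 0 0 0 -0.0275; 0 0 0 -0.0275; 0 0 0 -0.0275; 0 0 0 -0.0275; 0 0 0 -0.0275; 0 0 0 -0.0275")

```text
time_s: 20.62
eef_pos: [650.5, 207.7, 188.3]
tool_rot: [-0.001, 0.72, 0.694, -0.001]
contact_force: [-0.3, -0.6, -3.3]
opening: 0.584
```

Emit:
jog_arm(steps="-0.5 -0.2 0 0; -0.8 -0.3 0 0; -0.8 -0.3 0 0; -0.8 -0.3 0 0; -0.28 -0.06 0 0; 0 0 0 0")

```text
time_s: 21.38
eef_pos: [612.5, 113.6, 189.9]
tool_rot: [-0.0, 0.723, 0.691, -0.0]
contact_force: [0.3, -0.4, -2.2]
opening: 0.586
```

```bash
python3 - <<'E'
from h import *
p=b2w(113,110.3); plan((p[0],p[1],118),87.55);snap('wrist','w8');im=snap('scene','s8'); cv2.imwrite('pics/s8c.png',cv2.resize(im[120:260,160:360],None,fx=4,fy=4,interpolation=cv2.INTER_CUBIC))
E
```

```text
pose [612.5 113.6 189.9] yaw 87.42 j [-0.01  0.33  1.53  0.    1.29 -1.53] rows 4 t 21.375
0 0 0 -0.0004; 0.001 0.007 0.799 0; 0.001 0.007 0.799 0; 0.001 0.007 0.799 0
```

View pics/w8.png

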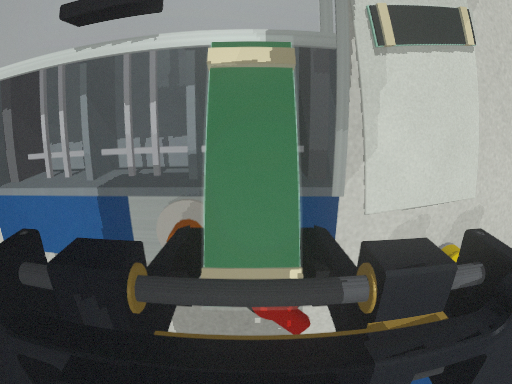

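View pics/s8c.png

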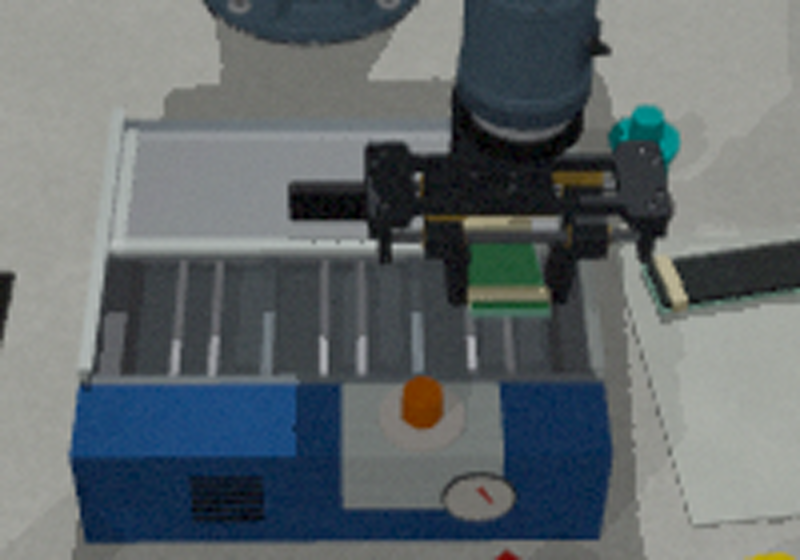

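Emit:
jog_arm(steps="0 0 0.6 0; 0 0 0.7 0; 0 0 0.6 0; 0 0 0.35 0; 0 0 0.1 0; 0 0 0 0")

```text
time_s: 22.22
eef_pos: [612.9, 114.3, 119.8]
tool_rot: [0.0, 0.722, 0.692, 0.0]
contact_force: [0.4, -0.1, -2.6]
opening: 0.585
```

```bash
python3 - <<'E'
from h import *
s=env.read_state(); p=b2w(74,110.3); plan((p[0],p[1],115),87.55);snap('wrist','w9');im=snap('scene','s9'); print(w2b(*s['eef_pos'][:2]),s['contact_force'])
E
```

```text
pose [612.9 114.3 119.8] yaw 87.6 j [-0.01  0.41  1.57  0.    1.16 -1.53] rows 3 t 22.225
0 0 0 0.0001; -0.011 -0.646 0.08 0; -0.011 -0.646 0.08 0
[112.75002999 110.93948142] [ 0.42149142 -0.06154484 -2.56232836]
```

View pics/w9.png

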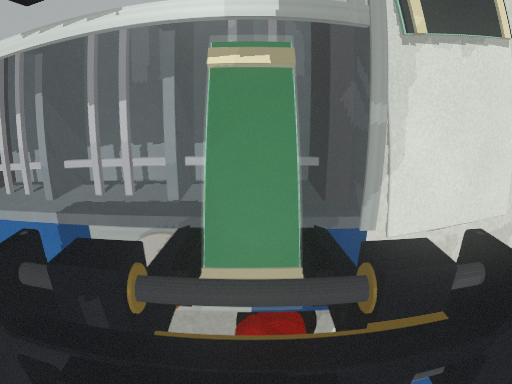

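Emit:
jog_arm(steps="0 -0.3 0.05 0; 0 -0.35 0.05 0; 0 -0.35 0.05 0; 0 -0.3 0 0; 0 0 0 0")

```text
time_s: 22.95
eef_pos: [572.9, 116.0, 115.2]
tool_rot: [-0.0, 0.722, 0.692, -0.0]
contact_force: [0.1, -0.1, -2.0]
opening: 0.584
```

```bash
python3 - <<'E'
from h import *
s=env.read_state(); p=b2w(64,110.3); plan((p[0],p[1],108),87.55);snap('wrist','w10');print(w2b(*s['eef_pos'][:2]),s['contact_force'])
E
```

```text
pose [572.9 116.  115.2] yaw 87.61 j [-0.    0.34  1.68  0.    1.12 -1.53] rows 2 t 22.95
0 0 0 0.0002; -0.022 -0.291 0.239 0
[ 72.72006005 110.95929256] [ 0.08483108 -0.1470325  -2.03855828]
```

View pics/w10.png

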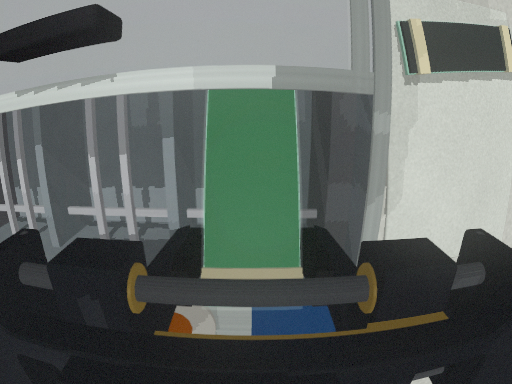

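Lead end is under the hood. Now diagonally down, then straight down.

Emit:
jog_arm(steps="0 -0.14 0.12 0; 0 -0.14 0.13 0; 0 -0.05 0.15 0; 0 0 0.2 0; 0 0 0.2 0; 0 0 0 0")

```text
time_s: 23.75
eef_pos: [563.4, 116.3, 90.5]
tool_rot: [-0.0, 0.722, 0.692, -0.0]
contact_force: [1.7, 0.5, 0.5]
opening: 0.585
```

Emit:
jog_arm(steps="0 0 0.25 0; 0 0 0.25 0; 0 0 0.25 0; 0 0 0.2 0; 0 0 0 0")

```text
time_s: 24.38
eef_pos: [562.9, 116.3, 61.7]
tool_rot: [-0.001, 0.722, 0.692, -0.001]
contact_force: [-1.4, 0.4, -1.0]
opening: 0.584
```

Emit:
jog_arm(steps="0 0 0.08 0; 0 0 0.05 0; 0 0 0 0; 0 0 0 0")

```text
time_s: 24.88
eef_pos: [563.3, 116.4, 58.5]
tool_rot: [-0.0, 0.722, 0.692, -0.0]
contact_force: [-1.9, -0.2, 0.3]
opening: 0.589
```

```bash
python3 - <<'E'
from h import *
s=env.read_state(); snap('wrist','w11');print(s['eef_pos'],w2b(*s['eef_pos'][:2]),s['contact_force'],s['ft_torque'])
E
```

```text
[563.26133391 116.36659627  58.5448491 ] [ 63.07981289 110.86444339] [-1.90756603 -0.20959037  0.32151139] [ 0.13158722  0.33881579 -0.00606627]
```

View pics/w11.png

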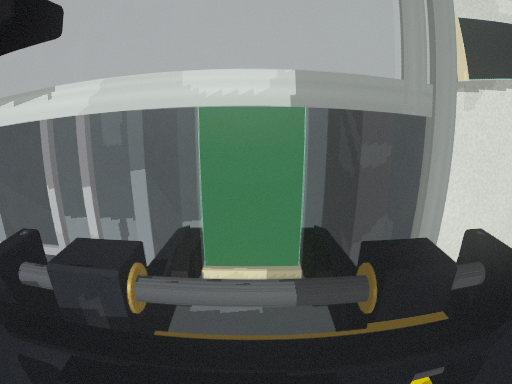

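Emit:
jog_arm(steps="0 0 0.04 0; 0 0 0 0; 0 0 0 0")

```text
time_s: 25.3
eef_pos: [563.6, 116.3, 57.5]
tool_rot: [-0.0, 0.722, 0.692, -0.0]
contact_force: [-1.5, 0.4, 0.1]
opening: 0.583
```

Emit:
jog_arm(steps="0 0 0 0; 0 0 0 0; 0 0 0 0; 0 0 -0.3 0; 0 0 -0.7 0; 0 0 -0.9 0; 0 0 -1 0; 0 0 -1 0; 0 0 -1 0", fingers=0.7)

```text
time_s: 26.42
eef_pos: [563.8, 116.3, 206.3]
tool_rot: [0.0, 0.722, 0.692, 0.0]
contact_force: [-0.2, 0.1, -0.8]
opening: 0.7
```

```bash
python3 - <<'E'
from h import *
s=env.read_state(); snap('wrist','w12');print(s['eef_pos'],w2b(*s['eef_pos'][:2]),s['contact_force'],s['ft_torque'])
E
```

```text
[563.82976764 116.3443372  206.29652229] [ 63.64867854 110.86650381] [-0.24135987  0.06858385 -0.83267707] [-0.00515459 -0.0976081   0.00596781]
```

View pics/w12.png

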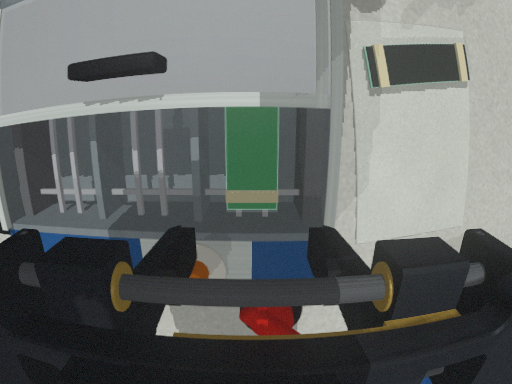

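```bash
python3 - <<'E'
from h import *
s=env.read_state(); print(w2b(*pix2world('wrist',(211,252),68,s)[:2]), w2b(*pix2world('wrist',(236,252),100,s)[:2]))
plan((441.6,292,140),8.25)
E
```

```text
[101.55567754 112.5061762 ] [115.16436602 112.44145634]
pose [566.1 116.4 210.9] yaw 87.61 j [-0.    0.21  1.63  0.    1.29 -1.53] rows 15 t 26.475
0 0 0 0.0276; 0 0 0 0.0276; 0 0 0 0.0276; 0 0 0 0.0276; 0 0 0 0.0276; 0 0 0 0.0276; 0 0 0 0.0276; 0 0 0 0.0276; -0.467 -0.912 0.338 0; -0.467 -0.912 0.338 0; -0.467 -0.912 0.338 0; -0.467 -0.912 0.338 0; -0.467 -0.912 0.338 0; -0.467 -0.912 0.338 0; -0.467 -0.912 0.338 0
```

```bash
python3 - <<'E'
from h import *
s=env.read_state()
f=lambda x,y,z: pix2world('top',(110+(y+.5)/3.3-.5,100+(x+.5)/3.3-.5),z)
print(f(205,557,42), f(203,556,70)); print([f(a,557,42)[:2] for a in (172,238)],[f(205,a,42)[:2] for a in (521,588)])
E
```

```text
[303.33762401 271.59872739  42.        ] [306.79700736 268.87639324  70.        ]
[array([303.01998203, 300.87678979]), array([303.65552269, 242.29700463])] [array([335.13538135, 272.44307899]), array([276.03961352, 270.87386121])]
```

Emit:
jog_arm(steps="0 0 0 0.0276; 0 0 0 0.0276; 0 0 0 0.0276; 0 0 0 0.0276; 0 0 0 0.0276; 0 0 0 0.0276; 0 0 0 0.0276; 0 0 0 0.0276; -0.46 -0.92 0 0; -0.46 -0.92 0 0; -0.46 -0.92 0 0; -0.46 -0.92 0 0")

```text
time_s: 27.98
eef_pos: [493.0, 218.6, 204.8]
tool_rot: [-0.0, 0.998, 0.071, 0.0]
contact_force: [0.5, 0.2, -0.2]
opening: 0.702
```

Emit:
jog_arm(steps="-0.47 -0.91 0.6 0; -0.47 -0.91 0.6 0; -0.47 -0.91 0.8 0; 0 0 0 0", fingers=0.75)

```text
time_s: 28.48
eef_pos: [437.6, 293.6, 142.8]
tool_rot: [0.0, 0.997, 0.072, -0.002]
contact_force: [-0.8, 0.1, 0.1]
opening: 0.752
```

```bash
python3 - <<'E'
from h import *
s=env.read_state(); plan((441.6,292,30),8.25); snap('wrist','w13')
for d in env.landmark_of('glass3_c','wrist')[:2]: print(d, pix2world('wrist',d['centre'],10,s))
E
```

```text
pose [437.6 293.6 142.8] yaw 8.27 j [0.37 0.19 1.81 0.   1.15 0.22] rows 6 t 28.475
0 0 0 0.0001; 0.025 0.014 0.752 0; 0.025 0.014 0.752 0; 0.025 0.014 0.752 0; 0.025 0.014 0.752 0; 0.025 0.014 0.752 0
{'centre': [132.4, 250.4], 'confidence': 0.78} [430.20277186 341.78098087  10.        ]
{'centre': [153.1, 344.7], 'confidence': 0.7} [524.23137294 336.89443417  10.        ]
```

View pics/w13.png

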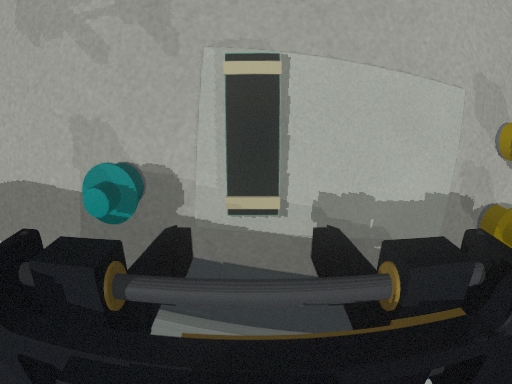

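```bash
python3 - <<'E'
from h import *
s=env.read_state()
p=np.array([pix2world('wrist',(q[1],q[0]),16,s) for q in [(225,54),(281,54),(280,215),(227,214)]]);d=(p[2]+p[3]-p[0]-p[1]); print(p[:,:2],p.mean(0),np.degrees(np.arctan2(d[1],d[0])),np.linalg.norm(d)/2)
u=d/np.linalg.norm(d); g=p.mean(0)+44*u; print(g)
plan((g[0],g[1],28),np.degrees(np.arctan2(d[1],d[0]))+90)
E
```

```text
[[400.33078037 411.2266405 ]
 [450.93710862 418.63040062]
 [474.45682425 265.38214352]
 [422.21845247 258.95679128]] [436.98579143 338.54899398  16.        ] -81.54634218939603 154.4369969838823
[443.45420605 295.02704995  16.        ]
pose [440.5 292.9 145. ] yaw 8.16 j [ 0.36  0.18  1.81 -0.    1.15  0.22] rows 6 t 28.575
0 0 0 -0.0008; 0.021 -0.011 0.78 0; 0.021 -0.011 0.78 0; 0.021 -0.011 0.78 0; 0.021 -0.011 0.78 0; 0.021 -0.011 0.78 0
```

Emit:
jog_arm(steps="0.05 0 0.8 0; 0.02 0 0.95 0; 0 0 0.95 0; 0 0 0.95 0; 0 0 0.4 0; 0 0 0.35 0; 0 0 0 0")

```text
time_s: 29.45
eef_pos: [442.6, 293.1, 12.7]
tool_rot: [-0.0, 0.998, 0.071, 0.0]
contact_force: [-0.5, 0.3, -0.2]
opening: 0.751
```

```bash
python3 - <<'E'
from h import *
s=env.read_state();print(s['eef_pos']); snap('wrist','w14')
E
```

```text
[442.5578384  293.09239775  12.66425292]
```

View pics/w14.png

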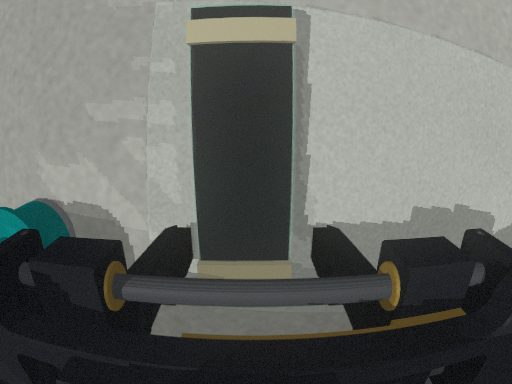

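Emit:
jog_arm(steps="-0.12 0 0.15 0; 0 0 0.11 0; 0 0 0 0; 0 0 0 0")

```text
time_s: 30.0
eef_pos: [438.7, 292.8, 4.8]
tool_rot: [-0.0, 0.997, 0.071, 0.0]
contact_force: [-1.1, -0.3, -0.4]
opening: 0.75
```

Emit:
jog_arm(steps="0 0 0 0; 0 0 0 0; 0 0 0 0; 0 0 0 0; 0 0 -0.3 0; 0 0 -0.8 0; 0 0 -0.9 0; 0 0 -0.9 0; 0 0 -0.9 0; 0 0 0 0", fingers=0)

```text
time_s: 31.25
eef_pos: [440.2, 293.3, 121.0]
tool_rot: [-0.001, 0.997, 0.071, 0.002]
contact_force: [-0.3, -0.0, -2.7]
opening: 0.586
```

```bash
python3 - <<'E'
from h import *
s=env.read_state();print(s['eef_pos'],s['ft_torque']); snap('wrist','w15'); p=b2w(147,206); plan((p[0],p[1],120),-1.5)
E
```

```text
[440.16320865 293.3383023  120.97938453] [-0.10466268 -0.12524078  0.00437588]
pose [439.  292.9 119.3] yaw 8.11 j [ 0.36  0.22  1.83 -0.    1.1   0.22] rows 9 t 31.3
0 0 0 0.0267; 0.893 0.331 -0.003 0; 0.893 0.331 -0.003 0; 0.893 0.331 -0.003 0; 0.893 0.331 -0.003 0; 0.893 0.331 -0.003 0; 0.893 0.331 -0.003 0; 0.893 0.331 -0.003 0; 0.893 0.331 -0.003 0
```

View pics/w15.png

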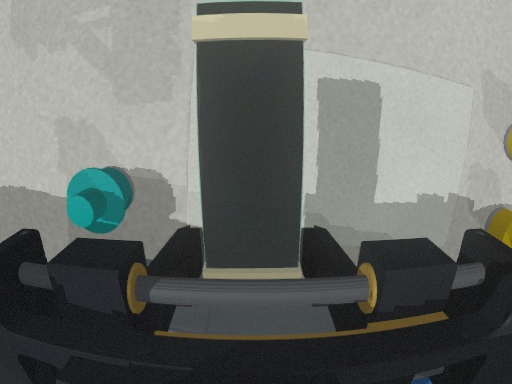

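Emit:
jog_arm(steps="0 0 -0.4 0.0267; 0.89 0.33 0 0; 0.89 0.33 0 0; 0.89 0.33 0 0; 0.89 0.33 0 0; 0.89 0.33 0 0; 0.89 0.33 0 0; 0.89 0.33 0 0; 0.9 0.33 0 0; 0 0 0.5 0; 0 0 0.3 0; 0 0 0 0")

```text
time_s: 32.8
eef_pos: [647.9, 208.3, 104.0]
tool_rot: [0.0, 1.0, -0.013, -0.002]
contact_force: [0.1, -0.1, -2.0]
opening: 0.59
```

```bash
python3 - <<'E'
from h import *
p=b2w(147,206); plan((p[0],p[1],103),-1.5);plan((p[0],p[1],103),-1.5)
E
```

```text
pose [647.9 208.3 104. ] yaw -1.46 j [0.14 0.55 1.41 0.   1.19 0.16] rows 2 t 32.8
0 0 0 0.0001; 0.109 0.011 0.035 0
pose [647.9 208.3 104. ] yaw -1.46 j [0.14 0.55 1.41 0.   1.19 0.16] rows 2 t 32.8
0 0 0 0.0001; 0.109 0.011 0.035 0
```

Now tilt as before (13 mm further down to TCP ≈ 91).

Emit:
jog_arm(steps="0 0 0.1 0; 0 0 0.06 0; 0 0 0.06 0; 0 0 0.07 0; 0 0 0.07 0; 0 0 0.07 0; 0 0 0 0")

```text
time_s: 33.67
eef_pos: [651.0, 208.8, 95.0]
tool_rot: [-0.001, 1.0, -0.013, 0.001]
contact_force: [-1.3, 3.6, 5.1]
opening: 0.59
```

```bash
python3 - <<'E'
from h import *
s=env.read_state();print(s['eef_pos'],s['contact_force']); snap('wrist','w16')
E
```

```text
[650.96421837 208.81238582  94.98875227] [-1.27209376  3.57335806  5.06743496]
```

View pics/w16.png

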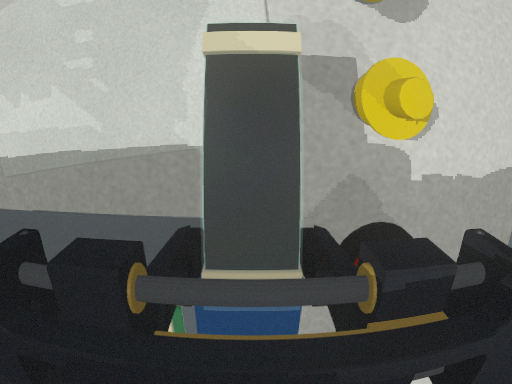

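Emit:
jog_arm(steps="0 0 0.07 0; 0 0 0.08 0; 0 0 0 0")

```text
time_s: 34.1
eef_pos: [650.9, 208.4, 89.9]
tool_rot: [-0.0, 1.0, -0.013, 0.001]
contact_force: [-0.4, 4.5, 2.4]
opening: 0.59
```

```bash
python3 - <<'E'
from h import *
s=env.read_state();print(s['eef_pos'],s['contact_force']); im=snap('wrist','w17'); cv2.imwrite('pics/w17c.png',im[:120,150:350])
E
```

```text
[650.92635111 208.37801123  89.94964268] [-0.39336811  4.50981541  2.40121427]
```

View pics/w17c.png

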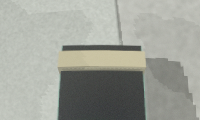

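Emit:
jog_arm(steps="0 -0.03 -0.2 0; 0 0 -0.5 0; 0 0 -0.95 0; 0 0 -0.95 0; 0 0 -0.95 0; 0 0 0 0")

```text
time_s: 34.9
eef_pos: [652.2, 208.7, 199.4]
tool_rot: [-0.0, 1.0, -0.013, 0.003]
contact_force: [-0.9, 0.0, -2.7]
opening: 0.591
```

Emit:
jog_arm(steps="0 0 0 -0.0275; 0 0 0 -0.0275; 0 0 0 -0.0275; 0 0 0 -0.0275; 0 0 0 -0.0275; 0 0 0 -0.0275; 0 0 0 -0.0275; 0 0 0 -0.0275; 0 0 0 -0.0275")

```text
time_s: 36.02
eef_pos: [649.6, 208.4, 193.8]
tool_rot: [-0.001, 0.72, 0.694, -0.001]
contact_force: [-0.1, -0.8, -3.2]
opening: 0.584
```

```bash
python3 - <<'E'
from h import *
p=b2w(113,-110); print(p); plan((p[0],p[1],190),87.55)
E
```

```text
[ 603.69447836 -106.42992135]
pose [649.6 208.4 193.8] yaw 87.91 j [ 0.14  0.45  1.35 -0.    1.34 -1.4 ] rows 13 t 36.025
0 0 0 0.001; -0.879 -0.09 0.011 0; -0.879 -0.09 0.011 0; -0.879 -0.09 0.011 0; -0.879 -0.09 0.011 0; -0.879 -0.09 0.011 0; -0.879 -0.09 0.011 0; -0.879 -0.09 0.011 0; -0.879 -0.09 0.011 0; -0.879 -0.09 0.011 0; -0.879 -0.09 0.011 0; -0.879 -0.09 0.011 0; -0.879 -0.09 0.011 0
```

Emit:
jog_arm(steps="-0.5 0 0 0; -0.9 -0.1 0 0; -0.9 -0.1 0 0; -0.9 -0.1 0 0; -0.9 -0.1 0 0; -0.9 -0.1 0 0; -0.9 -0.1 0 0; -0.9 -0.1 0 0; -0.9 -0.1 0 0; -0.9 -0.1 0 0; -0.9 -0.1 0 0; -0.9 -0.08 0 0")

```text
time_s: 37.52
eef_pos: [603.9, -103.2, 195.0]
tool_rot: [-0.0, 0.724, 0.69, -0.0]
contact_force: [0.7, -0.8, -1.8]
opening: 0.587
```

```bash
python3 - <<'E'
from h import *
p=b2w(113,-110); print(p); plan((p[0],p[1],118),87.55); snap('wrist','w18')
E
```

```text
[ 603.69447836 -106.42992135]
pose [ 603.9 -103.2  195. ] yaw 87.31 j [-0.36  0.3   1.55 -0.    1.29 -1.89] rows 4 t 37.525
0 0 0 -0.0007; -0.035 -0 0.856 0; -0.035 -0 0.856 0; -0.035 -0 0.856 0
```

View pics/w18.png

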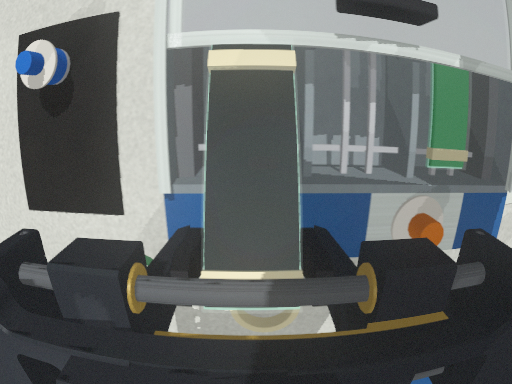

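Emit:
jog_arm(steps="-0.05 0 0.6 0; -0.05 0 0.8 0; 0 0 0.65 0; 0 0 0.35 0; 0 0 0.13 0; 0 0 0 0")

```text
time_s: 38.33
eef_pos: [605.1, -104.4, 120.1]
tool_rot: [0.0, 0.722, 0.692, 0.0]
contact_force: [0.4, 0.7, -2.0]
opening: 0.584
```

```bash
python3 - <<'E'
from h import *
p=b2w(74,-110); print(p); plan((p[0],p[1],115),87.55); snap('wrist','w19')
E
```

```text
[ 564.73012801 -104.76276741]
pose [ 605.1 -104.4  120.1] yaw 87.6 j [-0.36  0.39  1.6   0.    1.15 -1.89] rows 3 t 38.325
0 0 0 0.0001; -0.035 -0.672 0.085 0; -0.035 -0.672 0.085 0
```

View pics/w19.png

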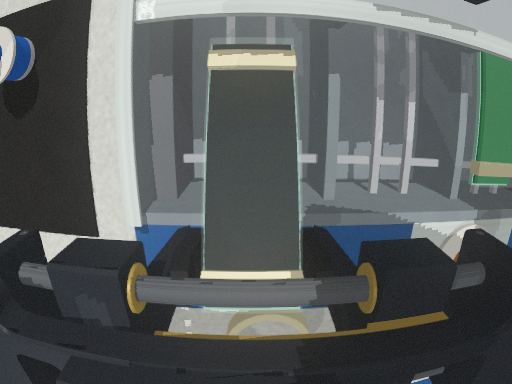

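Centred on the rails (cols 231/270 vs glass 251). Slide in.

Emit:
jog_arm(steps="-0.03 -0.32 0.05 0; -0.03 -0.36 0.05 0; 0 -0.36 0.05 0; 0 -0.3 0 0; 0 0 0 0")

```text
time_s: 39.0
eef_pos: [563.9, -104.6, 115.5]
tool_rot: [-0.0, 0.722, 0.692, -0.0]
contact_force: [0.7, -0.2, -2.6]
opening: 0.585
```

```bash
python3 - <<'E'
from h import *
p=b2w(63,-110); plan((p[0],p[1],108),87.55); s=env.read_state(); print(w2b(*s['eef_pos'][:2]),s['contact_force'])
E
```

```text
pose [ 563.9 -104.6  115.5] yaw 87.58 j [-0.39  0.32  1.71  0.    1.12 -1.92] rows 2 t 39.0
0 0 0 0.0001; -0.005 -0.338 0.25 0
[  73.15240736 -109.8435785 ] [ 0.72889616 -0.19064922 -2.60874663]
```

Emit:
jog_arm(steps="0 -0.14 0.12 0; 0 -0.14 0.13 0; 0 -0.05 0.15 0; 0 0 0.2 0; 0 0 0.2 0; 0 0 0 0")

```text
time_s: 39.75
eef_pos: [554.4, -104.2, 90.8]
tool_rot: [-0.0, 0.722, 0.692, -0.0]
contact_force: [1.0, 1.1, 0.7]
opening: 0.59
```

Emit:
jog_arm(steps="0 0 0.25 0; 0 0 0.25 0; 0 0 0.25 0; 0 0 0.2 0; 0 0 0.08 0; 0 0 0 0")

```text
time_s: 40.5
eef_pos: [554.1, -104.0, 60.1]
tool_rot: [-0.001, 0.722, 0.692, -0.0]
contact_force: [-0.4, 0.0, 0.3]
opening: 0.589
```

Emit:
jog_arm(steps="0 0 0.05 0; 0 0 0 0; 0 0 0 0")

```text
time_s: 40.88
eef_pos: [554.3, -104.1, 58.9]
tool_rot: [-0.0, 0.722, 0.692, -0.0]
contact_force: [-1.7, -0.7, 0.3]
opening: 0.588
```

Emit:
jog_arm(steps="0 0 0.05 0; 0 0 0 0; 0 0 0 0")

```text
time_s: 41.25
eef_pos: [554.5, -104.1, 57.4]
tool_rot: [-0.0, 0.722, 0.692, -0.0]
contact_force: [-1.4, 0.8, -0.3]
opening: 0.584
```

Emit:
jog_arm(steps="0 0 0 0; 0 0 0 0; 0 0 0 0; 0 0 -0.3 0; 0 0 -0.7 0; 0 0 -0.9 0; 0 0 -1 0; 0 0 -1 0; 0 0 -1 0", fingers=0.7)

```text
time_s: 42.38
eef_pos: [554.7, -104.2, 206.3]
tool_rot: [0.0, 0.722, 0.692, 0.0]
contact_force: [0.3, -0.2, -0.2]
opening: 0.695
```

```bash
python3 - <<'E'
from h import *
s=env.read_state(); snap('wrist','w20');snap('top','top3');print(s['eef_pos'],w2b(*s['eef_pos'][:2]))
for q,z in [('spent_c',95),('fresh_c',39)]:
  for cam in ['top','wrist']:
    for d in env.landmark_of(q,cam)[:3]: print(q,cam,d,np.round(pix2world(cam,d['centre'],z,s),1))
E
```

```text
[ 554.73479254 -104.23586213  206.28596172] [  63.9912773  -109.90085233]
spent_c top {'centre': [162.1, 232.5], 'confidence': 0.9} [643.7  68.1  95. ]
spent_c top {'centre': [128.6, 123.6], 'confidence': 0.86} [736.5 384.6  95. ]
spent_c top {'centre': [124.2, 162.0], 'confidence': 0.66} [751.3 274.2  95. ]
fresh_c top {'centre': [206.3, 216.9], 'confidence': 0.55} [518.  113.8  39. ]
fresh_c top {'centre': [230.9, 370.6], 'confidence': 0.53} [ 450.6 -346.8   39. ]
fresh_c wrist {'centre': [103.6, 50.7], 'confidence': 0.7} [ 453.2 -345.5   39. ]
```

View pics/w20.png

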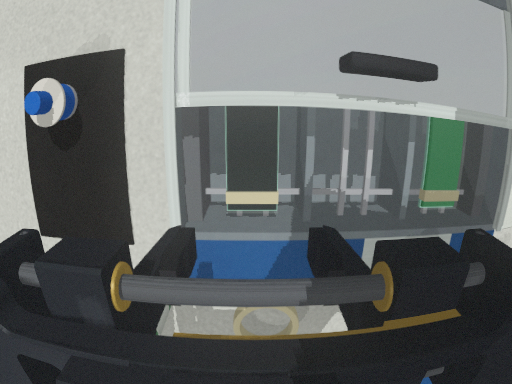

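View pics/top3.png

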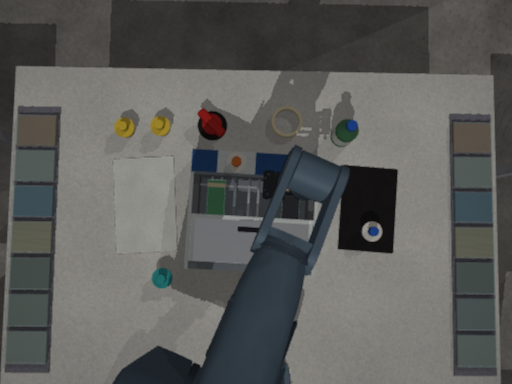

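```bash
python3 - <<'E'
from h import *
plan((642.5,57,215),87.55)
E
```

```text
pose [ 554.  -103.9  203.3] yaw 87.6 j [-0.4   0.19  1.67  0.    1.28 -1.92] rows 7 t 42.675
0 0 0 0.0001; 0.914 0.453 -0.065 0; 0.914 0.453 -0.065 0; 0.914 0.453 -0.065 0; 0.914 0.453 -0.065 0; 0.914 0.453 -0.065 0; 0.914 0.453 -0.065 0
```

Emit:
jog_arm(steps="0.91 0.45 -0.06 0; 0.91 0.45 -0.06 0; 0.91 0.45 -0.06 0; 0.91 0.45 -0.06 0; 0.91 0.45 -0.06 0; 0.91 0.45 -0.06 0; 0 0 0 0", fingers=0.6)

```text
time_s: 43.55
eef_pos: [642.2, 57.8, 213.5]
tool_rot: [-0.001, 0.721, 0.693, -0.001]
contact_force: [-0.0, -0.3, 0.2]
opening: 0.594
```

```bash
python3 - <<'E'
from h import *
s=env.read_state(); snap('wrist','w21');print(s['eef_pos'],yaw(s))
for q,z in [('spent_c',95),('bore',100)]:
    for d in env.landmark_of(q,'wrist')[:3]: print(q,d,np.round(pix2world('wrist',d['centre'],z,s),1))
E
```

```text
[642.18456295  57.78405209 213.49249593] 87.74202713489663
spent_c {'centre': [251.9, 421.1], 'confidence': 0.94} [727.3 248.8  95. ]
spent_c {'centre': [189.1, 251.8], 'confidence': 0.81} [645.9  58.7  95. ]
spent_c {'centre': [241.6, 480.5], 'confidence': 0.63} [725.5 345.6  95. ]
```

View pics/w21.png

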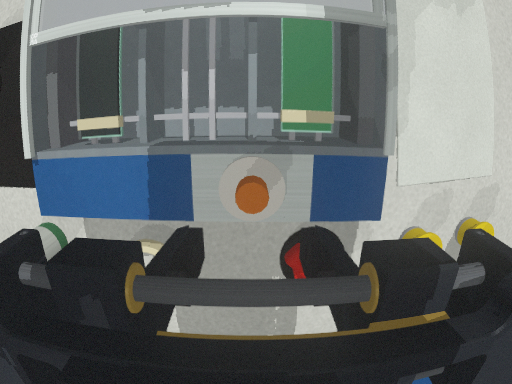

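```bash
python3 - <<'E'
from h import *
s=env.read_state(); print(s['eef_pos'])
for a,z in [((196,252),130),((189,252.5),104)]:
    p=pix2world('wrist',a,z,s); print(p,w2b(*p[:2]))
plan((644.5,58,108),87.55)
E
```

```text
[641.64177778  55.44793287 214.0442205 ]
[641.66466321  56.57113863 130.        ] [143.96758273  54.47519361]
[643.00602408  57.03281697 104.        ] [145.28798185  54.9937898 ]
pose [641.6  55.4 214. ] yaw 87.58 j [-0.1   0.35  1.44 -0.    1.35 -1.63] rows 5 t 43.7
0 0 0 0.0001; 0.022 0.023 0.884 0; 0.022 0.023 0.884 0; 0.022 0.023 0.884 0; 0.022 0.023 0.884 0
```

Emit:
jog_arm(steps="0 0.03 0.9 0; 0 0 0.9 0; 0 0 0.9 0; 0 0 0.6 0; 0 0 0.24 0; 0 0 0 0")

```text
time_s: 44.45
eef_pos: [643.4, 55.7, 109.1]
tool_rot: [-0.0, 0.722, 0.692, -0.0]
contact_force: [-0.6, 0.5, 0.4]
opening: 0.601
```

Emit:
jog_arm(steps="0 0 0 0; 0 0 0 0; 0 0 0 0; 0 0 0 0; 0 0 0 0", fingers=0)

```text
time_s: 45.08
eef_pos: [644.0, 57.2, 110.1]
tool_rot: [0.0, 0.722, 0.692, 0.001]
contact_force: [0.3, 5.6, 3.2]
opening: 0.31
```

```bash
python3 - <<'E'
from h import *
P=[]
for i in range(3):
    P.append(env.read_state()['eef_pos'].copy()); env.get_image('top')
print(P)
E
```

```text
[array([643.97896355,  57.18082387, 110.10072711]), array([643.98166772,  57.15766096, 110.08375929]), array([644.00150642,  57.17846221, 110.09953652])]
```

Emit:
jog_arm(steps="0 0 -0.2 0; 0 0 -0.4 0; 0 0 -0.5 0; 0 0 -0.6 0; 0 0 -0.7 0; 0 0 -0.8 0; 0 0 -0.8 0; 0 0 0 0")

```text
time_s: 46.22
eef_pos: [645.0, 55.4, 232.8]
tool_rot: [0.002, 0.722, 0.692, 0.002]
contact_force: [0.3, 0.3, -1.4]
opening: 0.302
```

```bash
python3 - <<'E'
from h import *
s=env.read_state(); snap('wrist','w22');snap('top','top4');im=snap('scene','s22'); print(s['eef_pos'],s['contact_force'])
im=cv2.imread('pics/top4.png')[150:270,320:420]; cv2.imwrite('pics/top4c.png',cv2.resize(im,None,fx=5,fy=5,interpolation=cv2.INTER_CUBIC))
for d in env.landmark_of('mat','top')[:2]: print(d,pix2world('top',d['centre'],0))
E
```

```text
[644.95457195  55.36655077 232.81664132] [ 0.31664715  0.28029532 -1.38597953]
{'centre': [207.1, 367.3], 'confidence': 0.73} [ 523.909844   -347.00970708    0.        ]
```

View pics/w22.png

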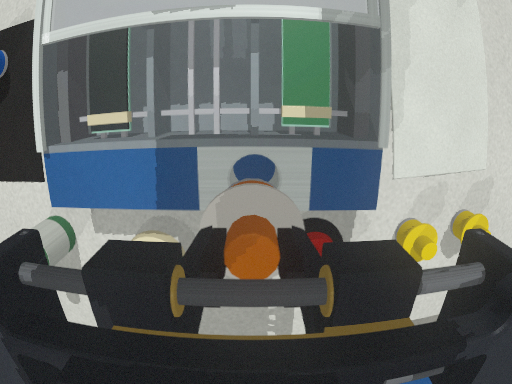

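View pics/top4c.png

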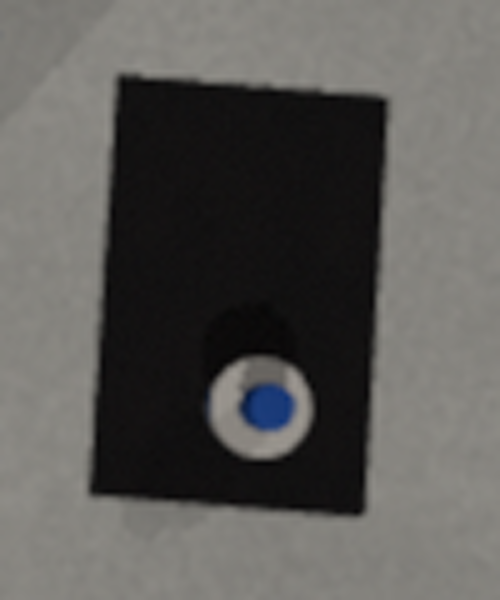

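```bash
python3 - <<'E'
from h import *
f=lambda x,y,z: pix2world('top',(150+(y+.5)/5-.5,320+(x+.5)/5-.5),z)
P=np.array([f(*a,4) for a in [(120,75),(387,98),(363,515),(90,493)]]); print(P[:,:2],P.mean(0)); 
print('fresh flange',f(261,407,48),'knob',f(269,407,74))
plan((575,-345,235),87.55)
E
```

```text
[[ 654.18367017 -273.03131119]
 [ 642.40792461 -438.93632528]
 [ 385.56199819 -421.7825491 ]
 [ 396.91575227 -254.3643879 ]] [ 519.76733631 -347.02864337    4.        ]
fresh flange [ 450.31835695 -348.03589762   48.        ] knob [ 450.21526666 -345.95816271   74.        ]
pose [642.6  55.9 227.9] yaw 87.59 j [-0.1   0.34  1.43 -0.    1.37 -1.63] rows 16 t 46.425
0 0 0 0.0001; -0.896 -0.112 -0.016 0; -0.896 -0.112 -0.016 0; -0.896 -0.112 -0.016 0; -0.896 -0.112 -0.016 0; -0.896 -0.112 -0.016 0; -0.896 -0.112 -0.016 0; -0.896 -0.112 -0.016 0; -0.896 -0.112 -0.016 0; -0.896 -0.112 -0.016 0; -0.896 -0.112 -0.016 0; -0.896 -0.112 -0.016 0; -0.896 -0.112 -0.016 0; -0.896 -0.112 -0.016 0; -0.896 -0.112 -0.016 0; -0.896 -0.112 -0.016 0
```

Emit:
jog_arm(steps="-0.9 -0.11 0 0; -0.9 -0.11 0 0; -0.9 -0.11 0 0; -0.9 -0.11 0 0; -0.9 -0.11 0 0; -0.9 -0.11 0 0; -0.9 -0.11 0 0; -0.9 -0.11 0 0; -0.9 -0.11 0 0; -0.9 -0.11 0 0; -0.9 -0.11 0 0; -0.9 -0.11 0 0")

```text
time_s: 47.92
eef_pos: [589.4, -266.6, 227.6]
tool_rot: [-0.001, 0.722, 0.692, -0.0]
contact_force: [1.0, -0.1, -0.7]
opening: 0.313
```

Emit:
jog_arm(steps="-0.9 -0.11 0.2 0; -0.9 -0.11 0.4 0; -0.8 -0.11 0.6 0; 0 0 0.8 0; 0 0 0.9 0; 0 0 0.9 0; 0 0 0.8 0; 0 0 0.5 0; 0 0 0 0")

```text
time_s: 49.05
eef_pos: [576.0, -342.9, 73.9]
tool_rot: [-0.002, 0.722, 0.692, -0.0]
contact_force: [-0.3, -0.3, -1.5]
opening: 0.312
```

```bash
python3 - <<'E'
from h import *
plan((575,-345,55),87.55); snap('wrist','w23')
E
```

```text
pose [ 576.  -342.9   73.9] yaw 87.59 j [-0.71  0.56  1.45 -0.    1.13 -2.24] rows 2 t 49.05
0 0 0 0.0001; -0.07 -0.029 0.63 0
```

View pics/w23.png

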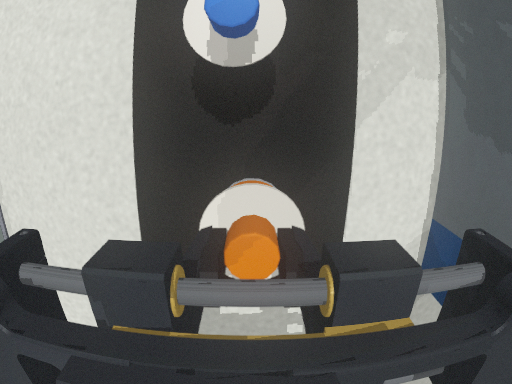

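Emit:
jog_arm(steps="0 0 0.3 0; 0 0 0.25 0; 0 0 0.06 0; 0 0 0 0; 0 0 0 0")

```text
time_s: 49.72
eef_pos: [577.3, -343.7, 58.1]
tool_rot: [0.0, 0.722, 0.692, 0.0]
contact_force: [-0.4, 0.8, -1.2]
opening: 0.307
```

Emit:
jog_arm(steps="0 0 0.04 0; 0 0 0 0; 0 0 0.03 0; 0 0 0 0")

```text
time_s: 50.22
eef_pos: [577.0, -343.5, 55.6]
tool_rot: [-0.0, 0.722, 0.692, -0.0]
contact_force: [-0.4, 0.3, -1.9]
opening: 0.31
```

Emit:
jog_arm(steps="0 0 0.03 0; 0 0 0 0; 0 0 0.02 0; 0 0 0 0")

```text
time_s: 50.72
eef_pos: [577.0, -343.6, 54.1]
tool_rot: [-0.0, 0.722, 0.692, -0.0]
contact_force: [-1.1, -0.8, -2.0]
opening: 0.308
```

Emit:
jog_arm(steps="0 0 0.03 0; 0 0 0 0; 0 0 0 0")

```text
time_s: 51.1
eef_pos: [577.3, -343.7, 54.1]
tool_rot: [0.0, 0.722, 0.692, 0.0]
contact_force: [-2.2, 2.5, 5.4]
opening: 0.308
```

Contact. Release and rise.

Emit:
jog_arm(steps="0 0 0 0; 0 0 0 0; 0 0 0 0; 0 0 -0.4 0; 0 0 -0.8 0; 0 0 -1 0; 0 0 -1 0; 0 0 -1 0; 0 0 -1 0; 0 0 0 0", fingers=0.6)

```text
time_s: 52.35
eef_pos: [578.6, -344.8, 213.3]
tool_rot: [0.003, 0.722, 0.692, 0.0]
contact_force: [0.7, 0.6, -0.0]
opening: 0.596
```

```bash
python3 - <<'E'
from h import *
s=env.read_state(); snap('wrist','w24'); snap('top','top5'); print(s['eef_pos'])
for d in env.landmark_of('fresh_c','wrist')[:3]: print(d,np.round(pix2world('wrist',d['centre'],39,s),1))
plan((450.2,-346.5,190),87.55)
E
```

```text
[ 578.60124616 -344.77624034  213.33563518]
{'centre': [54.6, 246.7], 'confidence': 0.59} [ 451.  -344.5   39. ]
pose [ 576.5 -343.1  208. ] yaw 87.59 j [-0.71  0.42  1.37  0.    1.35 -2.24] rows 6 t 52.5
0 0 0 0.0001; -0.059 -0.84 0.12 0; -0.059 -0.84 0.12 0; -0.059 -0.84 0.12 0; -0.059 -0.84 0.12 0; -0.059 -0.84 0.12 0
```

View pics/w24.png

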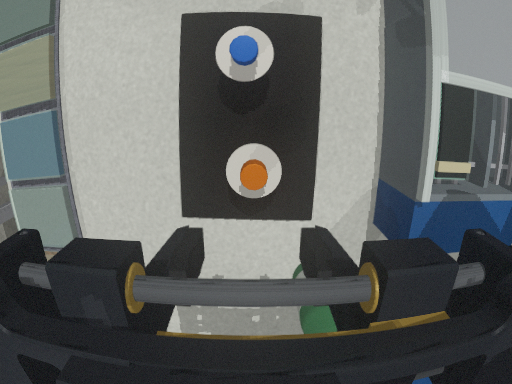

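Emit:
jog_arm(steps="-0.06 -0.84 0.1 0; -0.06 -0.84 0.1 0; -0.06 -0.84 0.1 0; -0.06 -0.84 0.1 0; -0.06 -0.84 0.1 0; 0 0 0 0; 0 0 0 0")

```text
time_s: 53.38
eef_pos: [451.1, -347.1, 193.7]
tool_rot: [-0.0, 0.722, 0.692, 0.0]
contact_force: [0.4, -0.0, 1.4]
opening: 0.599
```

```bash
python3 - <<'E'
from h import *
s=env.read_state(); snap('wrist','w25'); print(s['eef_pos'])
for d in env.landmark_of('fresh_c','wrist')[:3]: print(d,np.round(pix2world('wrist',d['centre'],39,s),1))
E
```

```text
[ 451.14004887 -347.10275649  193.69003243]
{'centre': [176.8, 254.8], 'confidence': 0.75} [ 452.1 -342.7   39. ]
```

View pics/w25.png

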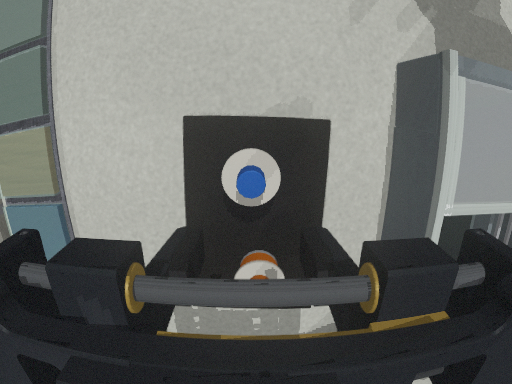

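```bash
python3 - <<'E'
from h import *
s=env.read_state(); print(s['eef_pos'])
for a,z in [((178,251.5),48),((183,251),74)]: print(pix2world('wrist',a,z,s))
# spent in w24-like check of bias: w21 gave flange(643.0,57.0) with TCP reading 641.6/642.2
E
```

```text
[ 451.50242943 -347.21169728  194.06118563]
[ 451.61302428 -346.35925723   48.        ]
[ 450.10264047 -346.80149223   74.        ]
```

Emit:
jog_arm(steps="0 0 0.9 0; 0 0 0.95 0; 0 0 0.95 0; 0 0 0.95 0; 0 0 0.6 0; 0 0 0.3 0; 0 0 0 0; 0 0 0 0")

```text
time_s: 54.48
eef_pos: [451.4, -347.9, 55.8]
tool_rot: [0.001, 0.722, 0.692, -0.0]
contact_force: [0.0, -0.3, 0.2]
opening: 0.605
```

```bash
python3 - <<'E'
from h import *
s=env.read_state(); snap('wrist','w26'); print(s['eef_pos'])
E
```

```text
[ 451.41812531 -347.9125308    55.84283177]
```

View pics/w26.png

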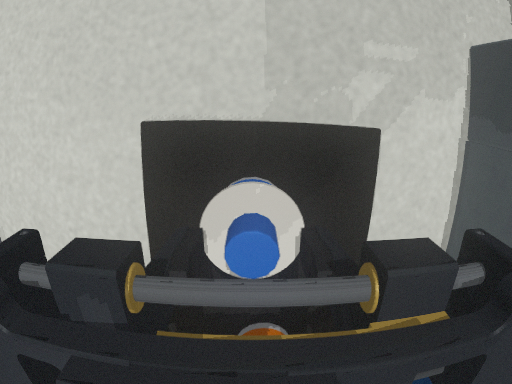

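Emit:
jog_arm(steps="0 0 0.03 0; 0 0 0 0; 0 0 0 0; 0 0 0 0; 0 0 0 0; 0 0 0 0", fingers=0)

```text
time_s: 55.28
eef_pos: [450.9, -347.5, 54.1]
tool_rot: [0.0, 0.722, 0.692, -0.0]
contact_force: [-0.0, -0.5, 2.3]
opening: 0.309
```

Emit:
jog_arm(steps="0 0 -0.3 0; 0 0 -0.6 0; 0 0 -0.9 0; 0 0 -0.9 0; 0 0 -0.9 0; 0 0 -0.9 0; 0 0 -0.9 0; 0 0 -0.6 0; 0 0 0 0; 0 0 0 0")

```text
time_s: 56.52
eef_pos: [450.4, -346.8, 232.9]
tool_rot: [-0.001, 0.722, 0.692, 0.0]
contact_force: [0.0, 0.8, -2.5]
opening: 0.309
```

```bash
python3 - <<'E'
from h import *
s=env.read_state(); snap('wrist','w27'); print(s['contact_force'],s['opening']); plan((644,57.2,230),87.55)
E
```

```text
[ 0.01916873  0.81973766 -2.51632558] 0.308914947378546
pose [ 450.2 -346.6  232.5] yaw 87.59 j [-0.86  0.17  1.63 -0.    1.34 -2.39] rows 16 t 56.575
0 0 0 0.0001; 0.915 0.392 0.006 0; 0.915 0.392 0.006 0; 0.915 0.392 0.006 0; 0.915 0.392 0.006 0; 0.915 0.392 0.006 0; 0.915 0.392 0.006 0; 0.915 0.392 0.006 0; 0.915 0.392 0.006 0; 0.915 0.392 0.006 0; 0.915 0.392 0.006 0; 0.915 0.392 0.006 0; 0.915 0.392 0.006 0; 0.915 0.392 0.006 0; 0.915 0.392 0.006 0; 0.915 0.392 0.006 0
```

View pics/w27.png

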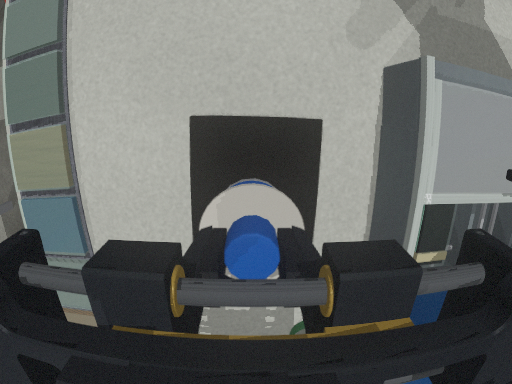

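Emit:
jog_arm(steps="0.91 0.39 0 0; 0.91 0.39 0 0; 0.91 0.39 0 0; 0.91 0.39 0 0; 0.91 0.39 0 0; 0.91 0.39 0 0; 0.91 0.39 0 0; 0.91 0.39 0 0; 0.91 0.39 0 0; 0.91 0.39 0 0; 0.91 0.39 0 0; 0.91 0.39 0 0")

```text
time_s: 58.08
eef_pos: [604.5, -24.8, 232.3]
tool_rot: [-0.001, 0.722, 0.692, -0.001]
contact_force: [-0.1, -0.1, -1.6]
opening: 0.308
```

Emit:
jog_arm(steps="0.91 0.39 0.2 0; 0.91 0.39 0.5 0; 0.91 0.39 0.5 0; 0 0 0 0; 0 0 0 0; 0 0 0 0; 0 0 0 0")

```text
time_s: 58.95
eef_pos: [643.4, 53.7, 198.5]
tool_rot: [0.0, 0.722, 0.692, 0.0]
contact_force: [0.2, -0.5, -0.8]
opening: 0.309
```

```bash
python3 - <<'E'
from h import *
plan((644,57.2,163),87.59); snap('wrist','w28'); plan((644,57.2,163),87.59)
E
```

```text
pose [643.4  53.7 198.5] yaw 87.54 j [-0.1   0.37  1.46 -0.    1.32 -1.63] rows 3 t 58.95
0 0 0 -0.0001; 0.059 0.007 0.592 0; 0.059 0.007 0.592 0
pose [643.4  53.8 198.5] yaw 87.54 j [-0.1   0.37  1.46 -0.    1.32 -1.63] rows 3 t 59.0
0 0 0 -0.0001; 0.057 0.007 0.591 0; 0.057 0.007 0.591 0
```

View pics/w28.png

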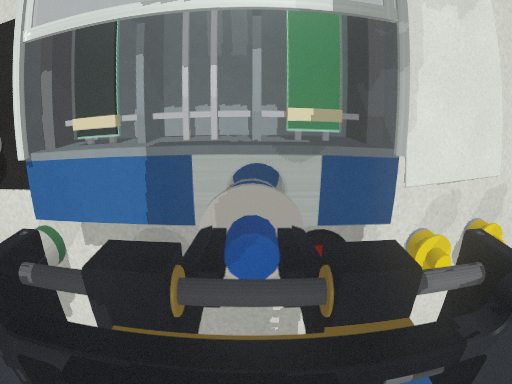

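Lower to just above the bore and settle.

Emit:
jog_arm(steps="0.06 0.01 0.5 0; 0.06 0.01 0.6 0; 0 0 0 0; 0 0 0 0; 0 0 0 0")

```text
time_s: 59.62
eef_pos: [644.5, 58.1, 165.5]
tool_rot: [0.0, 0.722, 0.692, 0.0]
contact_force: [-1.4, 0.1, -1.4]
opening: 0.306
```

```bash
python3 - <<'E'
from h import *
plan((644,57.2,153),87.59)
E
```

```text
pose [644.5  58.1 165.5] yaw 87.6 j [-0.09  0.4   1.48 -0.    1.26 -1.62] rows 2 t 59.625
0 0 0 0; -0.029 -0.016 0.417 0
```

Emit:
jog_arm(steps="-0.03 -0.015 0.3 0; 0 0 0.15 0; 0 0 0.15 0; 0 0 0 0; 0 0 0 0")

```text
time_s: 60.25
eef_pos: [643.6, 57.3, 146.9]
tool_rot: [-0.0, 0.722, 0.692, 0.0]
contact_force: [0.1, 0.2, -1.9]
opening: 0.309
```

Emit:
jog_arm(steps="0 0 0.1 0; 0 0 0.1 0; 0 0 0.1 0; 0 0 0 0")

```text
time_s: 60.75
eef_pos: [643.5, 57.4, 137.5]
tool_rot: [-0.0, 0.722, 0.692, 0.0]
contact_force: [0.8, 2.1, -1.8]
opening: 0.306
```

Foot is ~12 mm in, force tiny. Continue.

Emit:
jog_arm(steps="0 0 0.2 0; 0 0 0.2 0; 0 0 0.2 0; 0 0 0.12 0; 0 0 0 0")

```text
time_s: 61.38
eef_pos: [643.4, 57.4, 115.6]
tool_rot: [-0.0, 0.722, 0.692, -0.0]
contact_force: [2.4, 3.6, -3.7]
opening: 0.307
```

Emit:
jog_arm(steps="0 0 0.1 0; 0 0 0.05 0; 0 0 0.05 0; 0 0 0 0; 0 0 0 0")

```text
time_s: 62.0
eef_pos: [643.6, 57.4, 110.3]
tool_rot: [-0.0, 0.722, 0.692, 0.0]
contact_force: [0.7, 5.1, -0.3]
opening: 0.31
```

Emit:
jog_arm(steps="0 0 0.06 0; 0 0 0.05 0; 0 0 0 0; 0 0 0 0")

```text
time_s: 62.5
eef_pos: [643.9, 57.3, 109.9]
tool_rot: [0.0, 0.722, 0.692, 0.0]
contact_force: [-8.2, 4.5, 17.9]
opening: 0.306
```

Emit:
jog_arm(steps="0 0 -0.05 0; 0 0 0 0; 0 0 0 0; 0 0 0 0; 0 0 -0.4 0; 0 0 -0.8 0; 0 0 -1 0; 0 0 -1 0; 0 0 0 0; 0 0 0 0", fingers=0.6)

```text
time_s: 63.75
eef_pos: [643.2, 57.2, 204.0]
tool_rot: [-0.0, 0.722, 0.692, -0.0]
contact_force: [0.6, 0.0, 0.3]
opening: 0.6
```

```bash
python3 - <<'E'
from h import *
s=env.read_state(); snap('wrist','w29'); im=snap('scene','s29'); cv2.imwrite('pics/s29c.png',cv2.resize(im[140:260,170:330],None,fx=5,fy=5,interpolation=cv2.INTER_CUBIC)); print(s['eef_pos'])
for a in [(449.3,9.9)]: plan((450,10,215),-2.45)
E
```

```text
[643.19012069  57.23877724 203.97578916]
pose [642.7  57.3 202.9] yaw 87.6 j [-0.09  0.37  1.45 -0.    1.33 -1.62] rows 16 t 63.85
0 0 0 0.0278; 0 0 0 0.0278; 0 0 0 0.0278; 0 0 0 0.0278; 0 0 0 0.0278; 0 0 0 0.0278; 0 0 0 0.0278; 0 0 0 0.0278; 0 0 0 0.0278; -0.907 0.264 -0.057 0; -0.907 0.264 -0.057 0; -0.907 0.264 -0.057 0; -0.907 0.264 -0.057 0; -0.907 0.264 -0.057 0; -0.907 0.264 -0.057 0; -0.907 0.264 -0.057 0
```

View pics/w29.png

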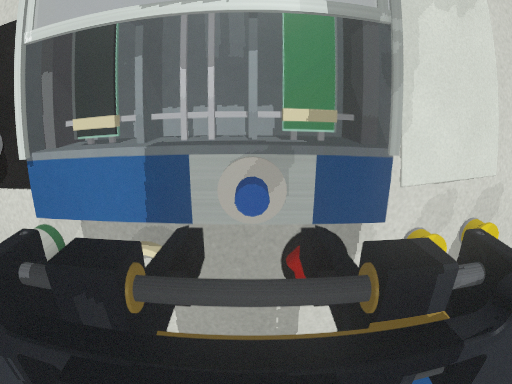

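View pics/s29c.png

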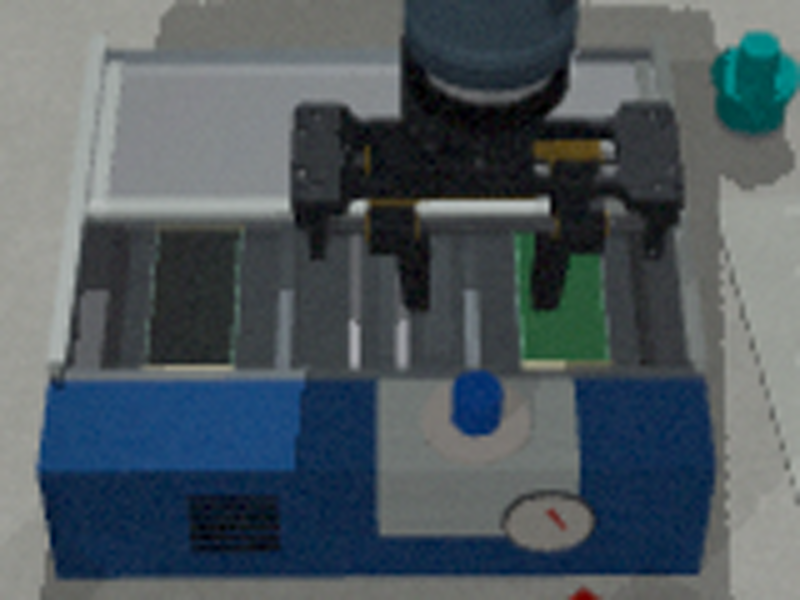

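Emit:
jog_arm(steps="0 0 0 0.0278; 0 0 0 0.0278; 0 0 0 0.0278; 0 0 0 0.0278; 0 0 0 0.0278; 0 0 0 0.0278; 0 0 0 0.0278; 0 0 0 0.0278; 0 0 0 0.0278; -0.9 0.26 -0.06 0; -0.9 0.26 -0.06 0; -0.9 0.26 -0.06 0", fingers=0.5)

```text
time_s: 65.35
eef_pos: [560.0, 37.2, 208.4]
tool_rot: [-0.0, 1.0, -0.022, -0.001]
contact_force: [0.8, 0.3, -0.2]
opening: 0.503
```

Emit:
jog_arm(steps="-0.9 0.26 0 0; -0.9 0.26 0 0; -0.9 0.26 0 0; -0.9 0.26 0 0; 0 0 0 0; 0 0 0 0")

```text
time_s: 66.1
eef_pos: [453.0, 10.8, 209.8]
tool_rot: [-0.0, 1.0, -0.022, 0.0]
contact_force: [0.2, 0.6, 1.1]
opening: 0.499
```

```bash
python3 - <<'E'
from h import *
s=env.read_state(); snap('wrist','w30'); plan((449.3,9.5,114),-2.45)
for d in env.landmark_of('lid_grip','wrist')[:2]: print(d,np.round(pix2world('wrist',d['centre'],128,s),1))
E
```

```text
pose [453.2  10.8 209.8] yaw -2.48 j [-0.24 -0.07  1.93  0.    1.28 -0.2 ] rows 5 t 66.15
0 0 0 -0.0001; -0.032 0.013 0.798 0; -0.032 0.013 0.798 0; -0.032 0.013 0.798 0; -0.032 0.013 0.798 0
{'centre': [199.2, 245.3], 'confidence': 0.94} [449.1  10.6 128. ]
```

View pics/w30.png

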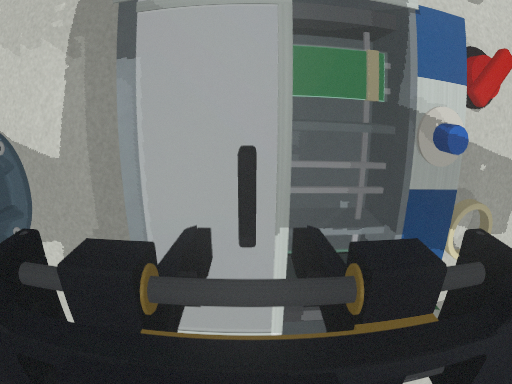

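Emit:
jog_arm(steps="-0.06 0.02 0.7 0; -0.06 0.02 0.9 0; 0 0 0.9 0; 0 0 0.5 0; 0 0 0.15 0; 0 0 0 0")

```text
time_s: 66.95
eef_pos: [449.2, 9.7, 115.7]
tool_rot: [0.0, 1.0, -0.022, 0.0]
contact_force: [0.6, 0.2, 0.2]
opening: 0.502
```

Emit:
jog_arm(steps="0 0 0.03 0; 0 0 0 0; 0 0 0 0; 0 0 0 0; 0 0 0 0", fingers=0)

```text
time_s: 67.58
eef_pos: [449.3, 9.7, 114.9]
tool_rot: [0.0, 1.0, -0.022, 0.001]
contact_force: [1.6, 0.7, 1.3]
opening: 0.157
```

Slide shut: 118 mm total.

Emit:
jog_arm(steps="0.3 0 0 0; 0.5 0 0 0; 0.6 0 0 0; 0.6 0 0 0; 0.6 0 0 0; 0.5 0 0 0; 0.4 0 0 0; 0.2 0 0 0; 0 0 0 0")

```text
time_s: 68.7
eef_pos: [560.5, 4.7, 114.9]
tool_rot: [0.0, 1.0, -0.022, 0.001]
contact_force: [1.2, -1.2, 3.8]
opening: 0.157
```

Emit:
jog_arm(steps="0.1 0 0 0; 0 0 0 0; 0.06 0 0 0; 0 0 0 0")

```text
time_s: 69.2
eef_pos: [564.3, 4.5, 114.9]
tool_rot: [0.0, 1.0, -0.022, 0.0]
contact_force: [-2.1, -1.1, 5.9]
opening: 0.158
```

Emit:
jog_arm(steps="0.1 0 0 0; 0 0 0 0; 0.1 0 0 0; 0 0 0 0")

```text
time_s: 69.7
eef_pos: [567.1, 4.4, 114.8]
tool_rot: [0.0, 1.0, -0.021, -0.004]
contact_force: [-16.1, -1.4, 16.7]
opening: 0.158
```

Emit:
jog_arm(steps="0.06 0 0 0; 0 0 0 0; 0 0 0 0")

```text
time_s: 70.08
eef_pos: [567.2, 4.4, 114.8]
tool_rot: [0.0, 1.0, -0.021, -0.006]
contact_force: [-23.1, -2.3, 22.7]
opening: 0.154
```

Emit:
jog_arm(steps="-0.12 0 0 0; 0 0 0 0; 0 0 0 0")

```text
time_s: 70.45
eef_pos: [567.1, 4.4, 114.8]
tool_rot: [0.0, 1.0, -0.021, -0.001]
contact_force: [-6.3, -1.4, 9.2]
opening: 0.156
```

Emit:
jog_arm(steps="0 0 0 0; 0 0 0 0; 0 0 0 0; 0 0 -0.5 0; 0 0 -1 0; 0 0 -1 0; 0 0 -1 0; 0 0 -1 0; 0 0 -1 0; -1 0 0 0; -1 0 0 0; -1 0 0 0", fingers=0.5)

```text
time_s: 71.95
eef_pos: [478.0, 8.6, 280.6]
tool_rot: [0.0, 1.0, -0.022, 0.001]
contact_force: [0.3, -0.2, -0.9]
opening: 0.502
```

Emit:
jog_arm(steps="-1 0.5 0 0; -1 0.5 0 0; 0 0.9 0 0; 0 0.9 0 0; 0 0.9 0 0; 0 0.9 0 0; 0 0.9 0 0; 0 0 0 0; 0 0 0 0; 0 0 0 0")

```text
time_s: 73.2
eef_pos: [411.7, -152.9, 279.8]
tool_rot: [-0.0, 1.0, -0.021, 0.0]
contact_force: [-0.1, 0.2, -0.7]
opening: 0.498
```

```bash
python3 - <<'E'
from h import *
s=env.read_state(); snap('wrist','w31'); im=snap('scene','s31');t=snap('top','top6'); cv2.imwrite('pics/top6c.png',cv2.resize(t[140:290,180:330],None,fx=4,fy=4,interpolation=cv2.INTER_CUBIC)); print(s['eef_pos'],s['time_s'])
for d in env.landmark_of('lid_grip','top')[:2]: print(d,np.round(pix2world('top',d['centre'],128,s),1))
E
```

```text
[ 411.73189372 -152.93090968  279.76293623] 73.2
{'centre': [188.8, 255.5], 'confidence': 0.61} [564.2   1.4 128. ]
```

View pics/s31.png

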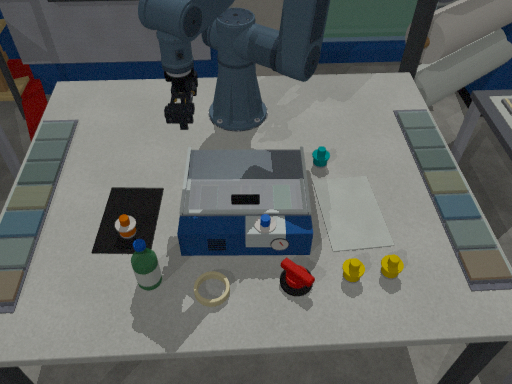

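View pics/top6c.png

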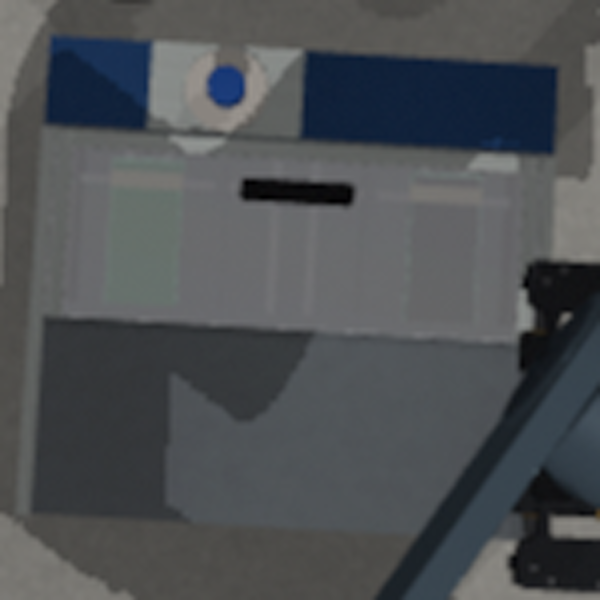

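View pics/top6.png

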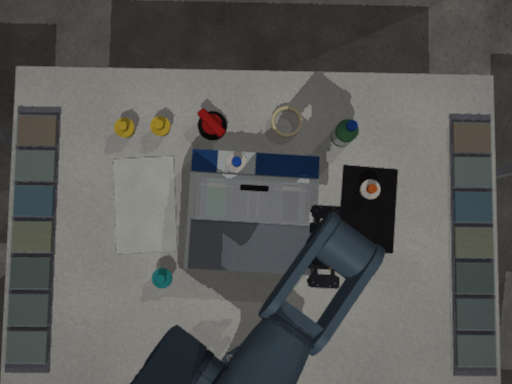

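```bash
python3 -c "
from h import *
print(env.job_done())"
```

```text
the job is handed in; nothing more can be done
None
```

The job is done and handed in at about 73 s of the 210 s allowed; the hand-in gives no verdict, so the checks below are my own.

- **Lid opening:** I slid it to its open stop, where the push force rose. It had been part open at the start.
- **Samples:** Two were present, the green and the black; the terracotta one was absent. The tool could only point straight down, so I tilted each sample about 25° in the grip by pressing its end on the box edge. Each then went in with one end under the hood and was lowered flat onto the rails. Green is in the left bay and black in the right.
- **Cartridges:** The orange spent one stands upright on the black mat. The blue fresh one is pushed home: the gripper stopped within 0.2 mm of the height at which it had held the spent one, at about 18 N, and the flange looks flush in the pictures.
- **Lid closing:** I pushed it against its shut stop, where the grip point had moved 118 mm from its open stop, the lid's full travel.

In the last pictures both samples show through the shut lid. The tape, bottle, lifter and the turquoise and yellow look-alikes sit where they started, and the arm is clear. The networks gave a few false finds, which I discarded against the pictures. One trained-network reading put the lid handle about 3 mm short of shut, within their usual error, so I trusted the stop contact. No other check failed or disagreed.

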